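# Tilt the bead pan, scoop a sample and tip it into the measuring dish

### The job

Raise the handle end of the white pan right up to its stop and leave it propped there, so that the orange beads run together in the narrow end; then gather at least three of them with the scoop and tip them gently, from just above, into the white measuring dish. Put the empty scoop back, standing flat, in the storage bay of the same colour as its grip. Do not touch the beads with the fingers, spill none outside pan and dish, and leave the other things on the table alone.

Things in the scene. Friction and masses are not known exactly. Their poses are not given: they have to be found in the camera images.
- pan (a joint): Tilt of the white pan about the level hinge at its narrow end, rad: 0 = floor level (start), grows as the handle end is raised, 0.36 = upper stop. The hinge is stiff: raising takes about 6 to 12 N at the handle, and the pan stays where it is left (over 15 N downwards in the throat or 3 N on the handle may lower it). See point pan_end for its inside.
- pan_end (a point): Pan's frame, moves with it: origin on the inner floor at mid end wall, on the hinge axis, 30 mm above the table. x along the floor to the handle, y left along the hinge, z normal to the floor. Inside 190 x 170 mm, walls 24 high. Steel fences funnel it: throat 64 wide and 44 high from x = 0 to 75, then 30 high, spreading to full width at x = 135. End wall at x = 0 is 48 high. Tilted, beads run to the end wall.
- pan_handle (a point): Middle of the pan's black handle bar, a round bar 12 mm thick and 90 mm long lying along the pan's y at x = 232 mm, z = 18 mm of the pan frame, 40 mm clear of the pan's far wall. Pinched from above it can turn between the fingers.
- bead1: Polished orange bead, ball of 24 mm diameter, 20 g; origin at its centre. Starts in the wide part of the pan; slippery, rolls easily.
- bead2: Polished orange bead, ball of 24 mm diameter, 20 g; origin at its centre. Starts in the wide part of the pan; slippery, rolls easily.
- bead3: Polished orange bead, ball of 24 mm diameter, 20 g; origin at its centre. Starts in the wide part of the pan; slippery, rolls easily.
- bead4: Polished orange bead, ball of 24 mm diameter, 20 g; origin at its centre. Starts in the wide part of the pan; slippery, rolls easily.
- scoop_grip (a point): Point on the axis of the scoop's upright blue grip, 80 mm above its underside, 20 mm below the grip's top. Grip: bar of 16 mm (scoop x) by 22 mm (scoop y), at right angles to the bed behind its tail, 10 to 100 mm above the underside. Axes: x from nose to tail, z up the grip. The lip is at x = -88, z = -80 mm from here. The scoop starts standing on the table; about 130 g.
- scoop_bed (a point): Middle of the upper face of the scoop's flat steel bed, 2 mm above its underside; axes as scoop_grip. Bed 80 mm long (x = -40 at the open nose to 40), 56 wide outside, 52 inside; side walls 26 high run from x = -2 to 40, back wall 28 high; the front 38 mm is a bare lip. The grip stands at x = 40 to 56.
- scoop_lip (a point): Middle of the scoop's nose edge, on its underside; the lip is 2 mm thick.
- dish (a point): Centre of the inner floor of the fixed white measuring dish, round, 100 mm inner diameter at the floor, its rim 32 mm above this point. It is clamped on a black stage 130 x 130 mm and 24 mm high; this point is 29 mm above the table.
- bay_blue: Blue-walled storage bay, the home of the blue-gripped scoop; fixed tray, origin at the centre of its underside, long axis x. Inside 124 (x) x 84 mm (y), floor 3 mm above the table, walls 12 mm high and 4 mm thick. The scoop goes in lengthwise, its nose towards either end.
- bay_yellow: Yellow-walled storage bay for another tool, same size and shape; the wrong place for the scoop.
- cleaner: Small amber bottle, 40 mm across, 90 mm high; bystander, origin at its foot.
- jar: Jar with blue cap, 52 mm across, 60 mm high; bystander, origin at its foot.
- driver: Red-handled screwdriver, 150 mm long, lying; bystander.
- spanner: Steel spanner, 130 mm long, lying; bystander.
- lens_mount: Black lens mount on a post, 40 x 50 mm foot, 84 mm high; bystander, origin at its foot.
Things that resemble listed ones, but are neither listed nor needed, are in the scene too. Leave any purple or red look-alike of the part that bears scoop_grip alone. What is shaped like the part that bears dish but red is not meant.

How it is judged:
By the outcome, as a careful person would: the job done as asked, in the order asked, and still so for the second after the job is handed in, with the robot touching nothing.
It also fails if it takes over 72 s, if anything falls off the work surface, if the arm or the gripper's body presses on something with over 40 N, if the wrist force passes 120 N, or if a joint passes its speed limit or range.

### The arm

A 6-joint arm with a two-finger parallel gripper is mounted at the origin on the work surface. World frame = base frame: x ahead of the robot, y to its left, z up, the work surface at z = 0. Lengths are in mm, angles in rad, forces in N, time in s.
With the tool pointing down it reaches from about 275 to 1000 mm from the base axis. Payload 8.4 kg.
Tool frame: the origin (TCP) lies midway between the tips of the shut fingers; the grasp point (between the pads) lies 19 mm behind it; z points along the fingers, y is the line along which they close (so a half turn about z gives the same grasp; the last joint's range is limited). The gripper opens to 85 mm and grips with 20 to 120 N. Pads are 22 mm wide; open, the fingers measure 114 mm over their backs; the gripper's body (76 mm by 85 mm) begins 54 mm behind the grasp point. The pads swing forward as they close: fully open they stand 13 mm farther back than shut.
Start: joints at [-1.303, 0.353, 1.633, -0, 1.155, -0.002], TCP at [166.585, -602.393, 231.281] pointing down, gripper open.
Joint ranges: [-2.63, 2.63], [-0.92, 2.1], [0.06, 2.66], [-1.3, 4.44], [0, 2.69], [-3.02, 3.02]. Speed limits (rad/s): [2.22, 2.22, 2.79, 3.14, 3.14, 3.14].

### API

Orientations are given as [roll, pitch, yaw] about the fixed x, y, z axes, in that order (R = Rz(yaw) Ry(pitch) Rx(roll)).
In Python, from rig import r gives the robot as it stands.
- The arm moves only by the tool servo_tool, never from a script. Its argument "deltas" is a list of rows, each an object of numbers: "x", "y", "z": the shift along the world's x, y, z in mm; "rx", "ry", "rz": the turn, a rotation vector about the world's x, y, z in rad; "gripper": the gripper's target within -1 to 1 (fully open at 1, half-way at 0, shut at -1). A call has 1 to 10 rows; each row is the pose to reach, as a shift and turn from the pose commanded when the call began; what a row does not reach only later rows make up. A row lasts 1/10 s, in which the tool goes at most 50 mm and 8.59 degrees, less where a joint would pass 70% of its speed; a pose out of reach is approached as far as the arm can. A call with a gripper value outside its range is refused whole. The fingers move at their own pace and stop on an object; "newtons" is the grip in N (left out, the last holds). Time passes only in rows, so rows that repeat a pose let the fingers close. It gives the time, the measured TCP pose, the force, the opening and the grip force at its end, in the units of the state.
- r.sense(): the state, without advancing time (a new reading comes with each control period).
- r.grab_frame(name): name is "side" or "top" or "wrist"; returns the picture (384x512x3 uint8, blue, green, red); there is no depth.
- r.camera_params(name): a dict with "mtx" (3x3 intrinsics, pixels), "D" ([k1, k2, p1, p2, k3] as OpenCV has them; the pictures are not rectified), "eye" and "orientation" of the camera in the world. Camera axes: x right, y down, z forward; pixel columns grow to the right and rows downward; lengths in mm; the calibration is good to about 2 mm. A picture is of the moment at which its call begins: read the wrist's pose just before it. camera_params takes no time and is no camera call; for the wrist camera it gives the pose at the moment of the call.
- r.sign_off(): hands the job in; it is judged then, once.
Trained networks look in the newest picture that a camera, given by its name, has taken for a name from the list of things; names that differ only in an ending like _2 or _b are one class to them, and where a whole thing is asked for, a point or a joint stands for the part that bears it (a point fixed in the world has none). Each returns a list of dicts, best first, with "conf" (0 to 1); they miss things now and then, are a little off and sometimes report something else, mostly with a low value. They report only what shows in the picture. A call takes as long as a camera call. They do not tell look-alikes from the thing itself.
- r.recognise(name, camera): "box" ([left, top, width, height] in pixels, round what is visible of it).
The state is a dict: "clock": time; "qpos": joint angles; "qvel": joint speeds; "joint_efforts": joint torques, N m; "eef_pos": TCP position; "tcp_rot": TCP orientation; "contact_force": force on the tool from outside, world axes, zero at the start; "wrist_torque": the same for the moment, N m; "opening": opening from 0.0 (shut) to 1.0 (fully open); "grasp_force": force on a finger pad.
Only numpy, scipy, OpenCV 4.12 (cv2) and the standard library are available. Lean on these libraries where they do the work, as an engineer would, in place of code of your own. Each camera call takes 0.05 s, during which the arm holds its last target. There are 200 camera calls.

## Working session

There is one attempt and no reset: what is moved stays moved. The work goes in short steps, Python scripts to look and compute and a tool call to move; the robot and the scene stay as the last step left them, time stands still between calls to the robot, and variables do not carry over. Pictures are saved under pics/ and viewed, at most 10 in all, crops included, and the job is handed in when it is done.

Besides the shell and the picture viewer there is one more tool, called in YAML: its name, and indented under it one key for each argument. servo_tool: Moves the arm, as the interface text tells. Its arguments: {"type":"object","properties":{"deltas":{"type":"array","items":{"type":"object","properties":{"x":{"type":"number"},"y":{"type":"number"},"z":{"type":"number"},"rx":{"type":"number"},"ry":{"type":"number"},"rz":{"type":"number"},"gripper":{"type":"number"}}}},"newtons":{"type":"number"}},"required":["deltas"]}

```bash
ls; mkdir -p pics; cat > h.py <<'E'
import numpy as np, cv2
from rig import r
from scipy.spatial.transform import Rotation as R
def cam(n):
    p=r.camera_params(n); o=np.array(p["orientation"],float)
    Rm=o if o.shape==(3,3) else R.from_euler('xyz',o).as_matrix()
    return np.array(p["mtx"],float),np.array(p["D"],float),np.array(p["eye"],float),Rm
def ray(c,px):
    K,D,e,Rm=c; u=cv2.undistortPoints(np.array([[px]],float),K,D)[0,0]
    d=Rm@np.array([u[0],u[1],1]); return e,d/np.linalg.norm(d)
def atz(c,px,z):
    e,d=ray(c,px); return e+d*(z-e[2])/d[2]
def tri(rs):
    A=np.zeros((3,3));b=np.zeros(3)
    for e,d in rs: P=np.eye(3)-np.outer(d,d);A+=P;b+=P@e
    return np.linalg.solve(A,b)
def proj(c,X):
    K,D,e,Rm=c; rv=cv2.Rodrigues(Rm.T)[0]; return cv2.projectPoints(np.array(X,float).reshape(-1,1,3),rv,-Rm.T@e,K,D)[0][:,0]
E
python3 - <<'E'
from h import *
ims={}
for n in("top","side"):
    im=r.grab_frame(n); cv2.imwrite(f"pics/{n}0.png",im); c=cam(n); print(n,c[2].round(),c[3].round(2).tolist(),c[0][0,0])
    np.save(f"pics/{n}0.npy",im)
    for k in("pan_end","pan_handle","bead1","scoop_grip","dish","bay_blue","bay_yellow"):
        print(k,[(np.round(d["box"]).tolist(),round(d["conf"],2)) for d in r.recognise(k,n)[:5]])
s=r.sense();print(s["clock"],s["tcp_rot"],s["contact_force"])
E
```

```text
pics
top [ 342.  114. 1563.] [[0.01, -0.99, 0.14], [-1.0, -0.0, 0.01], [-0.01, -0.14, -0.99]] 486.04070260175615
pan_end [([270.0, 153.0, 60.0, 79.0], 0.65)]
pan_handle [([268.0, 153.0, 60.0, 80.0], 0.9)]
bead1 [([280.0, 173.0, 8.0, 6.0], 0.62), ([319.0, 181.0, 1.0, 6.0], 0.58), ([304.0, 175.0, 11.0, 4.0], 0.47), ([288.0, 182.0, 10.0, 4.0], 0.36), ([241.0, 112.0, 10.0, 20.0], 0.31)]
scoop_grip [([254.0, 243.0, 20.0, 34.0], 0.89), ([160.0, 254.0, 35.0, 19.0], 0.75), ([206.0, 218.0, 24.0, 37.0], 0.7), ([318.0, 181.0, 4.0, 7.0], 0.43), ([304.0, 176.0, 10.0, 5.0], 0.22)]
dish [([86.0, 188.0, 47.0, 43.0], 0.74), ([183.0, 167.0, 40.0, 36.0], 0.67)]
bay_blue [([288.0, 183.0, 10.0, 3.0], 0.74), ([367.0, 166.0, 32.0, 42.0], 0.66)]
bay_yellow [([361.0, 218.0, 34.0, 52.0], 0.61)]
side [ 140.  999. 1132.] [[-0.9, -0.33, 0.28], [-0.43, 0.67, -0.61], [0.01, -0.67, -0.74]] 466.1448409134916
pan_end [([228.0, 152.0, 82.0, 51.0], 0.98), ([166.0, 208.0, 26.0, 40.0], 0.74)]
pan_handle [([229.0, 150.0, 82.0, 59.0], 0.94)]
bead1 [([251.0, 171.0, 7.0, 8.0], 0.55), ([262.0, 155.0, 8.0, 7.0], 0.53), ([245.0, 180.0, 5.0, 4.0], 0.47)]
scoop_grip [([256.0, 230.0, 32.0, 39.0], 0.95), ([301.0, 208.0, 38.0, 32.0], 0.58)]
dish [([147.0, 310.0, 76.0, 67.0], 0.98), ([182.0, 223.0, 59.0, 48.0], 0.77), ([255.0, 163.0, 7.0, 5.0], 0.21)]
bay_blue [([267.0, 119.0, 43.0, 24.0], 0.55), ([243.0, 179.0, 6.0, 8.0], 0.38)]
bay_yellow [([311.0, 131.0, 47.0, 34.0], 0.66)]
0.8 [ 3.14151837e+00 -4.70755849e-06  2.69764863e-01] [ 0.32582103 -1.117895   -0.15090731]
```

```bash
python3 - <<'E'
import cv2,numpy as np
t=cv2.imread("pics/top0.png")[90:300,70:420]; cv2.imwrite("pics/t0c.png",cv2.resize(t,None,fx=2.28,fy=2.28,interpolation=cv2.INTER_CUBIC))
t=cv2.imread("pics/side0.png")[100:384,120:400]; cv2.imwrite("pics/s0c.png",cv2.resize(t,None,fx=2.1,fy=2.1,interpolation=cv2.INTER_CUBIC))
E
```

```text
(no output)
```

View pics/t0c.png

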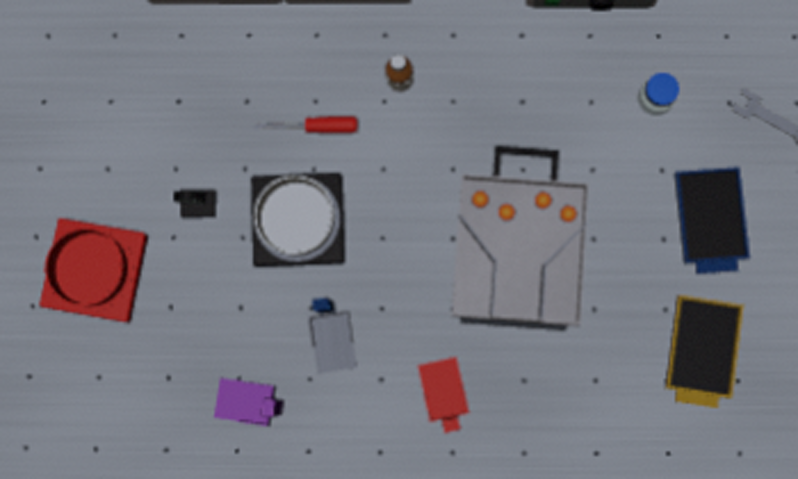

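View pics/s0c.png

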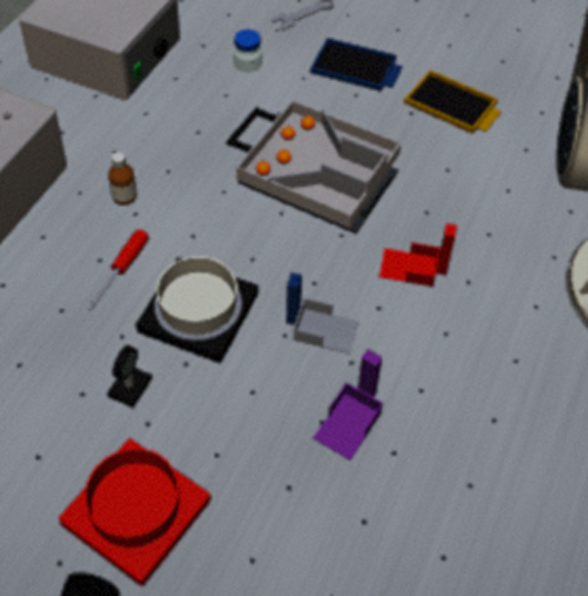

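Both views agree. In the top crop the blue-grip scoop is at (322,303) with its nose toward the robot. The pan is at (520,250) with its handle bar at (527,149), and four beads are in the wide part. The white dish is at (296,217), the blue bay at (712,216) and the red and purple look-alikes are below. Next I'll get coarse positions.

```bash
python3 - <<'E'
from h import *
t=cam("top");s=cam("side")
T=lambda x,y:(x/2.28+70-.3,y/2.28+90-.3); S=lambda x,y:(x/2.1+120-.3,y/2.1+100-.3)
pts={"handleL":(T(497,150),S(262,111),48),"handleR":(T(557,153),None,48),"handlemid":(T(527,151),S(246,131),48),"grip":(T(321,302),S(295,278),100),
"dish":(T(296,217),S(199,290),29),"nose":(T(337,371),S(340,336),2),"bayc":(T(711,216),S(354,66),3),
"panFL":(T(463,178),S(240,176),54),"panFR":(T(585,185),S(295,107),54),"panNL":(T(455,318),S(352,222),54),"panNR":(T(578,325),S(398,149),54),
"bay1":(T(676,173),S(327,43),12),"bay2":(T(739,169),S(311,66),12),"bay3":(T(747,256),S(385,87),12),"bay4":(T(686,262),S(397,62),12)}
for k,(a,b,z) in pts.items():
    print(k,atz(t,a,z).round(), tri([ray(t,a),ray(s,b)]).round() if b else "")
E
```

```text
handleL [668.  39.  48.] [631.  39. 139.]
handleR [664. -44.  48.] 
handlemid [667.  -2.  48.] [665.  -4.  40.]
grip [451. 275. 100.] [449. 275. 104.]
dish [575. 321.  29.] [571. 317.  56.]
nose [362. 262.   2.] [371. 264.   3.]
bayc [ 583. -268.    3.] [ 582. -267.    6.]
panFL [627.  87.  54.] [628.  86.  37.]
panFR [618. -82.  54.] [616. -84.  46.]
panNL [433.  97.  54.] [435.  97.  39.]
panNR [425. -70.  54.] [426. -71.  43.]
bay1 [ 643. -217.   12.] [ 619. -202.   94.]
bay2 [ 650. -308.   12.] [ 678. -330.  -81.]
bay3 [ 525. -315.   12.] [ 539. -342.  -86.]
bay4 [ 516. -228.   12.] [ 498. -213.   89.]
```

servo_tool:
  deltas:
    - {"x": 31, "y": 38, "rz": 0.08, "gripper": -0.1}
    - {"x": 62, "y": 75, "rz": 0.16, "gripper": -0.1}
    - {"x": 94, "y": 113, "rz": 0.24, "gripper": -0.1}
    - {"x": 125, "y": 150, "rz": 0.32, "gripper": -0.1}
    - {"x": 156, "y": 188, "rz": 0.4, "gripper": -0.1}
    - {"x": 187, "y": 225, "rz": 0.48, "gripper": -0.1}
    - {"x": 218, "y": 263, "rz": 0.56, "gripper": -0.1}
    - {"x": 250, "y": 300, "rz": 0.64, "gripper": -0.1}
    - {"x": 281, "y": 338, "rz": 0.72, "gripper": -0.1}
    - {"x": 312, "y": 375, "rz": 0.8, "gripper": -0.1}

```text
invalid input
```

servo_tool:
  deltas:
    - {"x": 31, "y": 38, "rz": 0.08}
    - {"x": 62, "y": 75, "rz": 0.16}
    - {"x": 94, "y": 113, "rz": 0.24}
    - {"x": 125, "y": 150, "rz": 0.32}
    - {"x": 156, "y": 188, "rz": 0.4}
    - {"x": 187, "y": 225, "rz": 0.445}
    - {"x": 187, "y": 225, "rz": 0.445}
    - {"x": 187, "y": 225, "rz": 0.445}

```text
invalid input
```

```bash
python3 - <<'E'
from h import *
s=r.sense();print(s["clock"],s["eef_pos"],s["tcp_rot"],s["qpos"],s["contact_force"])
c=cam("wrist");im=r.grab_frame("wrist");cv2.imwrite("pics/w1.png",im)
import pickle;pickle.dump(c,open("pics/w1.pkl","wb"))
print(c[2].round(),c[3].round(2).tolist(),c[0][0,0])
print(proj(c,[[666,-3,48],[667+2,42,48],[664,-48,48]]).round())
for k in("pan_handle","bead1"): print(k,[(np.round(d["box"]).tolist(),round(d["conf"],2)) for d in r.recognise(k,"wrist")[:5]])
E
```

```text
0.8 [ 166.59884261 -602.41417329  231.32623203] [ 3.14151837e+00 -4.70755849e-06  2.69764863e-01] [-1.30339039e+00  3.52952863e-01  1.63336313e+00  5.33708192e-06
  1.15520239e+00 -2.36107901e-03] [ 0.32582103 -1.117895   -0.15090731]
[ 234. -584.  374.] [[0.27, -0.93, -0.27], [-0.96, -0.26, -0.07], [-0.0, 0.28, -0.96]] 328.06264521208135
[[ -951. -1551.]
 [-1151. -1702.]
 [ -776. -1424.]]
pan_handle []
bead1 []
```

View pics/w1.png

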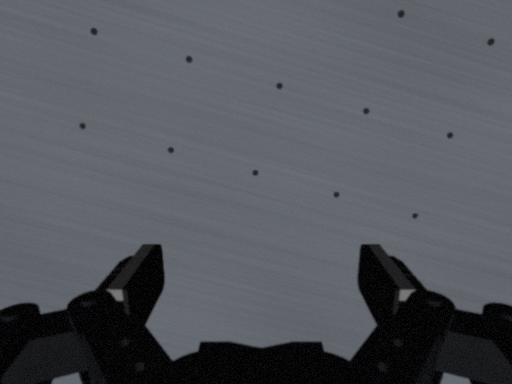

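The wrist view shows only bare table, since the arm never moved: "invalid input". I'll try again with every key given.

servo_tool:
  deltas:
    - {"x": 31, "y": 38, "z": 0, "rx": 0, "ry": 0, "rz": 0.08, "gripper": -0.1}
    - {"x": 62, "y": 75, "z": 0, "rx": 0, "ry": 0, "rz": 0.16, "gripper": -0.1}
    - {"x": 94, "y": 113, "z": 0, "rx": 0, "ry": 0, "rz": 0.24, "gripper": -0.1}
    - {"x": 125, "y": 150, "z": 0, "rx": 0, "ry": 0, "rz": 0.32, "gripper": -0.1}
    - {"x": 156, "y": 188, "z": 0, "rx": 0, "ry": 0, "rz": 0.4, "gripper": -0.1}
    - {"x": 187, "y": 225, "z": 0, "rx": 0, "ry": 0, "rz": 0.48, "gripper": -0.1}
    - {"x": 218, "y": 263, "z": 0, "rx": 0, "ry": 0, "rz": 0.56, "gripper": -0.1}
    - {"x": 250, "y": 300, "z": 0, "rx": 0, "ry": 0, "rz": 0.64, "gripper": -0.1}
    - {"x": 281, "y": 338, "z": 0, "rx": 0, "ry": 0, "rz": 0.72, "gripper": -0.1}
    - {"x": 312, "y": 375, "z": 0, "rx": 0, "ry": 0, "rz": 0.8, "gripper": -0.1}
  newtons: 60

```text
clock: 1.95
eef_pos: [479.7, -225.6, 231.6]
tcp_rot: [3.141, -0.0, 1.073]
contact_force: [0.9, -0.1, 1.0]
opening: 0.449
grasp_force: 0.0
```

servo_tool:
  deltas:
    - {"x": 31, "y": 38, "z": 0, "rx": 0, "ry": 0, "rz": 0.08, "gripper": -0.1}
    - {"x": 62, "y": 75, "z": 0, "rx": 0, "ry": 0, "rz": 0.16, "gripper": -0.1}
    - {"x": 94, "y": 113, "z": 0, "rx": 0, "ry": 0, "rz": 0.24, "gripper": -0.1}
    - {"x": 125, "y": 150, "z": 0, "rx": 0, "ry": 0, "rz": 0.32, "gripper": -0.1}
    - {"x": 156, "y": 188, "z": 0, "rx": 0, "ry": 0, "rz": 0.4, "gripper": -0.1}
    - {"x": 187, "y": 223, "z": 0, "rx": 0, "ry": 0, "rz": 0.445, "gripper": -0.1}
    - {"x": 187, "y": 223, "z": 0, "rx": 0, "ry": 0, "rz": 0.445, "gripper": -0.1}
    - {"x": 187, "y": 223, "z": 0, "rx": 0, "ry": 0, "rz": 0.445, "gripper": -0.1}
  newtons: 60

```text
clock: 2.75
eef_pos: [665.8, -3.4, 230.7]
tcp_rot: [-3.141, 0.0, 1.517]
contact_force: [-1.2, -0.2, -0.6]
opening: 0.451
grasp_force: 0.0
```

```bash
python3 - <<'E'
from h import *
s=r.sense();print(s["clock"],s["eef_pos"],s["tcp_rot"],s["qpos"],s["contact_force"])
c=cam("wrist");im=r.grab_frame("wrist");cv2.imwrite("pics/w2.png",im)
import pickle;pickle.dump(c,open("pics/w2.pkl","wb"))
print(c[2].round(),c[3].round(2).tolist())
print(proj(c,[[666,-3,48],[667+2,42,48],[664,-48,48]]).round())
for k in("pan_handle","bead1"): print(k,[(np.round(d["box"]).tolist(),round(d["conf"],2)) for d in r.recognise(k,"wrist")[:5]])
E
```

```text
2.75 [665.77986227  -3.40332749 230.72363924] [-3.14080994e+00  2.41731877e-04  1.51651138e+00] [-7.25936604e-03  4.16840894e-01  1.53935655e+00 -2.20800866e-04
  1.18618843e+00  4.71086019e-02] [-1.2216808  -0.15146909 -0.55572555]
[669.  66. 374.] [[1.0, -0.05, -0.02], [-0.05, -0.96, -0.28], [-0.0, 0.28, -0.96]]
[[261. 167.]
 [262. 122.]
 [262. 209.]]
pan_handle [([0.0, 71.0, 269.0, 180.0], 0.64)]
bead1 [([177.0, 211.0, 22.0, 26.0], 0.94), ([178.0, 92.0, 26.0, 26.0], 0.89), ([188.0, 179.0, 22.0, 25.0], 0.72), ([162.0, 131.0, 26.0, 24.0], 0.59)]
```

View pics/w2.png

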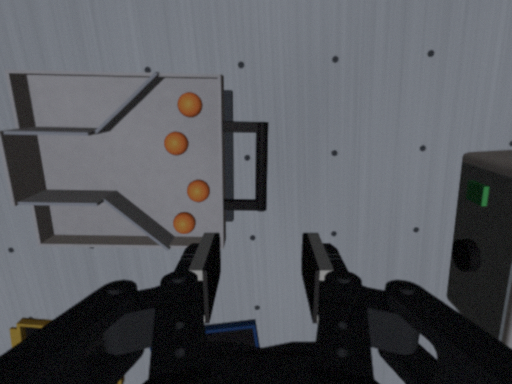

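The bar shows at (262,166), spanning rows 122–210, which fits the estimate (666,-3,48) within 1 px. I'll descend and pinch.

servo_tool:
  deltas:
    - {"x": 0, "y": 0, "z": -45, "rx": 0, "ry": 0, "rz": 0, "gripper": -0.35}
    - {"x": 0, "y": 0, "z": -90, "rx": 0, "ry": 0, "rz": 0, "gripper": -0.35}
    - {"x": 0, "y": 0, "z": -135, "rx": 0, "ry": 0, "rz": 0, "gripper": -0.35}
    - {"x": 0, "y": 0, "z": -170, "rx": 0, "ry": 0, "rz": 0, "gripper": -0.35}
    - {"x": 0, "y": 0, "z": -200, "rx": 0, "ry": 0, "rz": 0, "gripper": -0.35}
    - {"x": 0, "y": 0, "z": -200, "rx": 0, "ry": 0, "rz": 0, "gripper": -1}
    - {"x": 0, "y": 0, "z": -200, "rx": 0, "ry": 0, "rz": 0, "gripper": -1}
    - {"x": 0, "y": 0, "z": -200, "rx": 0, "ry": 0, "rz": 0, "gripper": -1}
  newtons: 60

```text
clock: 3.7
eef_pos: [665.4, -5.8, 32.0]
tcp_rot: [-3.142, 0.001, 1.514]
contact_force: [2.0, -6.4, -8.3]
opening: 0.118
grasp_force: 58.4
```

servo_tool:
  deltas:
    - {"x": -1, "y": 0, "z": 7, "rx": 0, "ry": 0, "rz": 0, "gripper": -1}
    - {"x": -2, "y": 0, "z": 14, "rx": 0, "ry": 0, "rz": 0, "gripper": -1}
    - {"x": -2.6, "y": 0, "z": 20.8, "rx": 0, "ry": 0, "rz": 0, "gripper": -1}
    - {"x": -4, "y": 0, "z": 27.5, "rx": 0, "ry": 0, "rz": 0, "gripper": -1}
    - {"x": -5.4, "y": 0, "z": 34.5, "rx": 0, "ry": 0, "rz": 0, "gripper": -1}
    - {"x": -7, "y": 0, "z": 41, "rx": 0, "ry": 0, "rz": 0, "gripper": -1}
    - {"x": -9, "y": 0.5, "z": 48, "rx": 0, "ry": 0, "rz": 0, "gripper": -1}
    - {"x": -11, "y": 0.5, "z": 54.5, "rx": 0, "ry": 0, "rz": 0, "gripper": -1}
    - {"x": -13, "y": 0.7, "z": 61, "rx": 0, "ry": 0, "rz": 0, "gripper": -1}
    - {"x": -15.5, "y": 1, "z": 67.5, "rx": 0, "ry": 0, "rz": 0, "gripper": -1}
  newtons: 60

```text
clock: 4.7
eef_pos: [648.6, -4.6, 99.2]
tcp_rot: [-3.14, 0.001, 1.514]
contact_force: [-1.5, -8.2, -9.7]
opening: 0.118
grasp_force: 58.3
```

servo_tool:
  deltas:
    - {"x": -3, "y": 0, "z": 7, "rx": 0, "ry": 0, "rz": 0, "gripper": -1}
    - {"x": -5.5, "y": 0, "z": 13, "rx": 0, "ry": 0, "rz": 0, "gripper": -1}
    - {"x": -6.5, "y": 0, "z": 15, "rx": 0, "ry": 0, "rz": 0, "gripper": -1}
    - {"x": -6.5, "y": 0, "z": 15, "rx": 0, "ry": 0, "rz": 0, "gripper": -1}
  newtons: 60

```text
clock: 5.1
eef_pos: [644.5, -4.1, 110.4]
tcp_rot: [3.139, 0.001, 1.514]
contact_force: [22.0, -5.2, -48.8]
opening: 0.121
grasp_force: 59.4
```

servo_tool:
  deltas:
    - {"x": 1.0, "y": 0, "z": -2.0, "rx": 0, "ry": 0, "rz": 0, "gripper": -1}
    - {"x": 1.0, "y": 0, "z": -2.0, "rx": 0, "ry": 0, "rz": 0, "gripper": -0.35}
    - {"x": 1.0, "y": 0, "z": -2.0, "rx": 0, "ry": 0, "rz": 0, "gripper": -0.35}
    - {"x": 1.0, "y": 0, "z": -2.0, "rx": 0, "ry": 0, "rz": 0, "gripper": -0.35}
    - {"x": 1.0, "y": 0, "z": 30, "rx": 0, "ry": 0, "rz": 0, "gripper": -0.35}
    - {"x": 1.0, "y": 0, "z": 75, "rx": 0, "ry": 0, "rz": 0, "gripper": -0.35}
    - {"x": 1.0, "y": 0, "z": 120, "rx": 0, "ry": 0, "rz": 0, "gripper": -0.35}
    - {"x": -20, "y": -15, "z": 150, "rx": 0, "ry": 0, "rz": 0, "gripper": -0.35}
    - {"x": -60, "y": -35, "z": 150, "rx": 0, "ry": 0, "rz": 0, "gripper": -0.35}
    - {"x": -100, "y": -55, "z": 150, "rx": 0, "ry": 0, "rz": 0, "gripper": -0.35}
  newtons: 60

```text
clock: 6.1
eef_pos: [543.2, -58.6, 266.0]
tcp_rot: [3.138, 0.0, 1.516]
contact_force: [-0.5, -0.2, -0.4]
opening: 0.326
grasp_force: 0.0
```

```bash
python3 - <<'E'
from h import *
import pickle
s=r.sense();print(s["clock"],s["eef_pos"],s["tcp_rot"],s["contact_force"])
c=cam("wrist");im=r.grab_frame("wrist");cv2.imwrite("pics/w3.png",im)
pickle.dump(c,open("pics/w3.pkl","wb"))
print(c[2].round())
for k in("pan_handle","bead1"): print(k,[(np.round(d["box"]).tolist(),round(d["conf"],2)) for d in r.recognise(k,"wrist")[:5]])
E
```

```text
6.1 [543.1827912  -58.58525422 265.98510434] [3.13777203e+00 7.88479461e-05 1.51579376e+00] [-0.54276194 -0.21120815 -0.43612373]
[546.  11. 409.]
pan_handle [([123.0, 0.0, 275.0, 205.0], 0.96), ([238.0, 264.0, 103.0, 72.0], 0.62)]
bead1 [([182.0, 69.0, 26.0, 23.0], 0.88), ([164.0, 71.0, 16.0, 20.0], 0.78), ([154.0, 107.0, 22.0, 23.0], 0.62), ([146.0, 85.0, 27.0, 24.0], 0.59)]
```

View pics/w3.png

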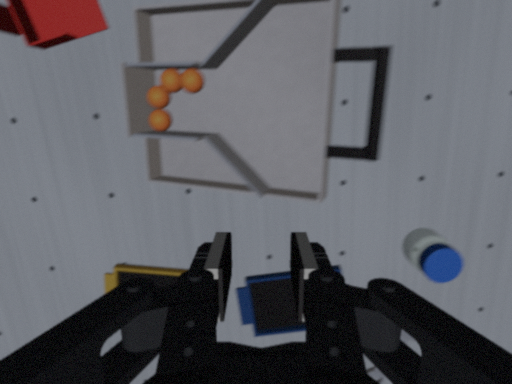

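The pan is tilted and propped. The four beads are in the throat at (160,120), (158,97), (171,80) and (192,80). Next I fit the pan pose from the bar ends and the beads.

```bash
cat >> h.py <<'E'
def panX(p,X):
    "p=x,y,yaw,tilt (hinge z 30)"
    Rm=R.from_euler('z',p[2]).as_matrix()@R.from_euler('y',-p[3]).as_matrix()
    return np.array([p[0],p[1],30])+np.array(X,float)@Rm.T
E
python3 - <<'E'
from h import *
import pickle
from scipy.optimize import least_squares
w2,w3=[pickle.load(open(f"pics/w{i}.pkl","rb")) for i in(2,3)]
t=cam("top")
H=[[232,45,18],[232,-45,18]]
B=[[12,-20,12],[12,4,12],[30,20,12],[54,20,12]]
o2=np.array([[263,127],[261,206]]);o3=np.array([[384,52],[370,153]]);ob=np.array([[160,120],[158,97],[171,80],[192,80]])
def f(p):
    q=[p[0],p[1],p[2],0]
    return np.r_[(proj(w2,panX(q,H))-o2).ravel(),(proj(w3,panX(p[:4],H))-o3).ravel(),(proj(w3,panX(p[:4],B))-ob).ravel()]
s=least_squares(f,[434,10,-.055,.36],loss='soft_l1');print(s.x.round(3),s.fun.round(1))
g=lambda p:f([p[0],p[1],p[2],.36])
s=least_squares(g,[434,10,-.055],loss='soft_l1');print(s.x.round(3),s.fun.round(1))
# scoop from top/side: grip & nose corners; where is it in wrist
for k in("scoop_grip","dish"): print(k,[(np.round(d["box"]).tolist(),round(d["conf"],2)) for d in r.recognise(k,"wrist")[:5]])
E
```

```text
[ 4.30779e+02  1.33700e+01 -7.70000e-02  2.86000e-01] [-4.4 -3.3 -4.1  4.8 -1.1 -1.4  0.4  4.2  0.1 -0.7  0.7 -0.8  2.   0.5
  2.   0.7]
[ 4.32243e+02  1.32190e+01 -8.00000e-02] [-2.7 -2.4 -2.9  5.6 -0.4 -3.2  0.   8.3  0.3 -0.6  0.9 -0.7  1.5  0.5
  0.8  0.8]
scoop_grip [([0.0, 0.0, 111.0, 49.0], 0.89)]
dish []
```

```bash
python3 - <<'E'
from h import *
import pickle
from scipy.optimize import least_squares
w2,w3=[pickle.load(open(f"pics/w{i}.pkl","rb")) for i in(2,3)]
H=[[232,45,18],[232,-45,18]]
B=[[12,-20,12],[12,4,12],[30,20,12],[54,20,12]]
o2=np.array([[263.5,122],[261,210]]);o3=np.array([[384,47],[370,159]]);ob=np.array([[160,120],[158,97],[171,80],[192,80]])
def f(p):
    q=[p[0],p[1],p[2],0]
    return np.r_[(proj(w2,panX(q,H))-o2).ravel(),(proj(w3,panX(p[:4],H))-o3).ravel(),(proj(w3,panX(p[:4],B))-ob).ravel()]
s=least_squares(f,[434,10,-.055,.36],loss='soft_l1');print(s.x.round(3),s.fun.round(1))
g=lambda p:f([p[0],p[1],p[2],.36])
s=least_squares(g,[434,10,-.055],loss='soft_l1');print(s.x.round(3),s.fun.round(1))
print(proj(w3,panX(list(s.x)+[.36],[[0,32,48],[0,-32,48],[190,85,24],[190,-85,24],[75,32,44],[75,-32,44]])).round())
E
```

```text
[ 4.32366e+02  1.30860e+01 -7.10000e-02  3.69000e-01] [-3.5  0.6 -2.4 -0.2 -0.7 -1.   0.6  0.6  0.4 -0.6  0.8 -0.7  1.2  0.4
  0.4  0.4]
[ 4.32123e+02  1.31070e+01 -7.10000e-02] [-3.7  0.6 -2.6 -0.1 -0.8 -0.6  0.6  0.3  0.3 -0.6  0.7 -0.7  1.2  0.4
  0.5  0.5]
[[122.  65.]
 [129. 133.]
 [332.  -9.]
 [318. 199.]
 [193.  64.]
 [196. 137.]]
```

servo_tool:
  deltas:
    - {"x": -12, "y": 43, "z": -4, "rx": 0, "ry": 0, "rz": 0.02, "gripper": 0}
    - {"x": -24, "y": 86, "z": -8, "rx": 0, "ry": 0, "rz": 0.05, "gripper": 0}
    - {"x": -36, "y": 129, "z": -12, "rx": 0, "ry": 0, "rz": 0.08, "gripper": 0}
    - {"x": -48, "y": 172, "z": -16, "rx": 0, "ry": 0, "rz": 0.11, "gripper": 0}
    - {"x": -60, "y": 215, "z": -20, "rx": 0, "ry": 0, "rz": 0.14, "gripper": 0}
    - {"x": -72, "y": 258, "z": -24, "rx": 0, "ry": 0, "rz": 0.17, "gripper": 0}
    - {"x": -84, "y": 300, "z": -28, "rx": 0, "ry": 0, "rz": 0.2, "gripper": 0}
    - {"x": -93, "y": 333, "z": -32, "rx": 0, "ry": 0, "rz": 0.2, "gripper": 0}
    - {"x": -93, "y": 333, "z": -32, "rx": 0, "ry": 0, "rz": 0.2, "gripper": 0}
    - {"x": -93, "y": 333, "z": -32, "rx": 0, "ry": 0, "rz": 0.2, "gripper": 0}
  newtons: 60

```text
clock: 7.35
eef_pos: [450.7, 276.1, 231.7]
tcp_rot: [3.142, 0.0, 1.718]
contact_force: [0.4, 0.1, 0.4]
opening: 0.498
grasp_force: 0.0
```

```bash
python3 - <<'E'
from h import *
import pickle
s=r.sense();print(s["clock"],s["eef_pos"],s["tcp_rot"],s["contact_force"])
c=cam("wrist");im=r.grab_frame("wrist");cv2.imwrite("pics/w4.png",im)
pickle.dump(c,open("pics/w4.pkl","wb"))
print(proj(c,[[450,275,100],[450,275,0],[365,262,2]]).round())
for k in("scoop_grip","dish"): print(k,[(np.round(d["box"]).tolist(),round(d["conf"],2)) for d in r.recognise(k,"wrist")[:5]])
E
```

```text
7.35 [450.68382605 276.07694112 231.70407762] [3.14155447e+00 9.74113715e-05 1.71756369e+00] [0.38750211 0.06912079 0.43788031]
[[260. 181.]
 [260. 160.]
 [186. 160.]]
scoop_grip [([180.0, 138.0, 89.0, 54.0], 0.73), ([89.0, 246.0, 94.0, 47.0], 0.73), ([83.0, 0.0, 104.0, 91.0], 0.69)]
dish [([314.0, 71.0, 140.0, 131.0], 0.82)]
```

View pics/w4.png

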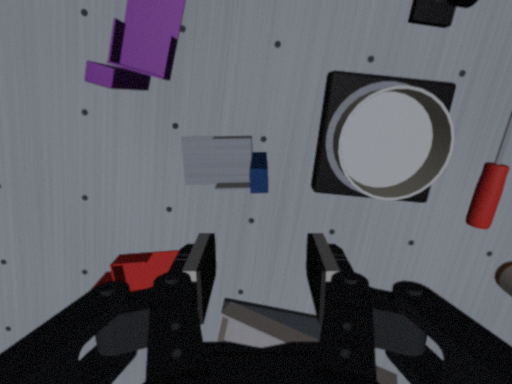

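The blue grip top is at (259,180) and the nose edge at (184,160), both as predicted and aligned with the tool. The dish floor is centred at (386,139). I'll grasp the scoop.

servo_tool:
  deltas:
    - {"x": 0, "y": -1, "z": -45, "rx": 0, "ry": 0, "rz": 0, "gripper": 0}
    - {"x": 0, "y": -1, "z": -90, "rx": 0, "ry": 0, "rz": 0, "gripper": 0}
    - {"x": 0, "y": -1, "z": -130, "rx": 0, "ry": 0, "rz": 0, "gripper": 0}
    - {"x": 0, "y": -1, "z": -160, "rx": 0, "ry": 0, "rz": 0, "gripper": 0}
    - {"x": 0, "y": -1, "z": -170, "rx": 0, "ry": 0, "rz": 0, "gripper": 0}
    - {"x": 0, "y": -1, "z": -170, "rx": 0, "ry": 0, "rz": 0, "gripper": -0.5}
    - {"x": 0, "y": -1, "z": -170, "rx": 0, "ry": 0, "rz": 0, "gripper": -1}
    - {"x": 0, "y": -1, "z": -170, "rx": 0, "ry": 0, "rz": 0, "gripper": -1}
    - {"x": 0, "y": -1, "z": -170, "rx": 0, "ry": 0, "rz": 0, "gripper": -1}
  newtons: 90

```text
clock: 8.4
eef_pos: [451.5, 274.1, 63.2]
tcp_rot: [3.139, -0.001, 1.715]
contact_force: [0.1, -0.6, -0.1]
opening: 0.176
grasp_force: 87.5
```

```bash
python3 - <<'E'
from h import *
import pickle
c=pickle.load(open("pics/w4.pkl","rb"))
print("dish floor",atz(c,(386,139),29)," nose",atz(c,(184,160.5),1)," grip",atz(c,(259,180),100), tri([ray(c,(259,180)),ray(cam("top"),(321/2.28+69.7,302/2.28+89.7))]))
s=r.sense();print(s["eef_pos"],s["opening"])
E
```

```text
dish floor [576.13335079 321.35155991  29.        ]  nose [362.95507912 261.4855873    1.        ]  grip [448.70786972 276.00099061 100.        ] [449.873693   275.61229714  99.05155327]
[451.47424299 274.09034632  63.15789354] 0.17615573969674916
```

```bash
cat >> h.py <<'E'
PAN=[432.5,13,-.071,.36]
def delta(lip,yaw,pitch,h=63.):
    "shift and turn from the measured pose to the scoop pose: lip world, yaw, tail-up pitch"
    s=r.sense(); Rc=R.from_euler('xyz',s["tcp_rot"])
    S=R.from_euler('z',yaw)*R.from_euler('y',-pitch)
    tcp=np.array(lip)+S.apply([88,0,h])
    Rt=S*R.from_euler('xyz',[np.pi,0,np.pi/2])
    return (tcp-s["eef_pos"]).round(1),(Rt*Rc.inv()).as_rotvec().round(3)
E
python3 - <<'E'
from h import *
print(r.sense()["tcp_rot"])
for l in ([88,0,60],[88,0,25],[88,0,5],[88,0,1],[2,0,1]):
    print(l,delta(panX(PAN,l),PAN[2],.38))
E
```

```text
[ 3.13922382e+00 -9.86045773e-04  1.71474146e+00]
[88, 0, 60] (array([ 100.3, -269.6,  145.1]), array([ 0.013, -0.378, -0.213]))
[88, 0, 25] (array([ 112.6, -270.4,  112.4]), array([ 0.013, -0.378, -0.213]))
[88, 0, 5] (array([ 119.6, -270.9,   93.7]), array([ 0.013, -0.378, -0.213]))
[88, 0, 1] (array([ 121. , -271. ,   89.9]), array([ 0.013, -0.378, -0.213]))
[2, 0, 1] (array([  40.7, -265.3,   59.6]), array([ 0.013, -0.378, -0.213]))
```

servo_tool:
  deltas:
    - {"x": 0, "y": 0, "z": 45, "rx": 0, "ry": 0, "rz": 0, "gripper": -1}
    - {"x": 5, "y": -15, "z": 90, "rx": 0, "ry": 0, "rz": 0, "gripper": -1}
    - {"x": 15, "y": -45, "z": 125, "rx": 0, "ry": -0.05, "rz": -0.03, "gripper": -1}
    - {"x": 30, "y": -85, "z": 145, "rx": 0, "ry": -0.1, "rz": -0.06, "gripper": -1}
    - {"x": 45, "y": -130, "z": 150, "rx": 0, "ry": -0.18, "rz": -0.1, "gripper": -1}
    - {"x": 60, "y": -175, "z": 150, "rx": 0.01, "ry": -0.26, "rz": -0.14, "gripper": -1}
    - {"x": 78, "y": -220, "z": 150, "rx": 0.013, "ry": -0.34, "rz": -0.18, "gripper": -1}
    - {"x": 98, "y": -260, "z": 148, "rx": 0.013, "ry": -0.378, "rz": -0.213, "gripper": -1}
    - {"x": 101, "y": -270, "z": 145, "rx": 0.013, "ry": -0.378, "rz": -0.213, "gripper": -1}
    - {"x": 101, "y": -270, "z": 145, "rx": 0.013, "ry": -0.378, "rz": -0.213, "gripper": -1}
  newtons: 90

```text
clock: 9.4
eef_pos: [551.6, 1.9, 207.2]
tcp_rot: [2.764, 0.001, 1.496]
contact_force: [0.8, 0.2, -1.5]
opening: 0.178
grasp_force: 88.1
```

```bash
python3 - <<'E'
from h import *
import pickle
s=r.sense();print(s["clock"],s["eef_pos"],s["tcp_rot"],s["contact_force"],s["opening"])
c=cam("wrist");im=r.grab_frame("wrist");cv2.imwrite("pics/w5.png",im);pickle.dump(c,open("pics/w5.pkl","wb"))
for p in ([0,-32,48],[0,32,48],[75,-32,44],[75,32,44]): print(p,proj(c,panX(PAN,p)).round())
for l in ([88,0,25],[88,0,4],[2,0,4]): print(l,delta(panX(PAN,l),PAN[2],.38))
E
```

```text
9.4 [551.57188592   1.87035234 207.23710065] [2.76356523e+00 7.22554906e-04 1.49634849e+00] [ 0.82317103  0.17402201 -1.49327814] 0.17835082619233691
[0, -32, 48] [[ 14. 241.]]
[0, 32, 48] [[ -7. 152.]]
[75, -32, 44] [[123. 237.]]
[75, 32, 44] [[112. 150.]]
[88, 0, 25] (array([ 12.7,   0.7, -31.7]), array([ 0.   , -0.002,  0.003]))
[88, 0, 4] (array([ 20. ,   0.2, -51.3]), array([ 0.   , -0.002,  0.003]))
[2, 0, 4] (array([-60.2,   5.9, -81.6]), array([ 0.   , -0.002,  0.003]))
```

View pics/w5.png

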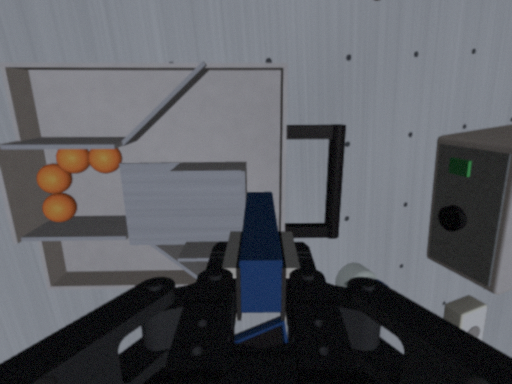

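The scoop is held and aligned over the pan. Lip corners are at about (123,164) and (131,243), the beads at (73,159), (106,158), (54,178) and (60,208). Next I check the pan pose against the lip in this picture.

```bash
python3 - <<'E'
from h import *
import pickle
from scipy.optimize import least_squares
w3,w5=[pickle.load(open(f"pics/w{i}.pkl","rb")) for i in(3,5)]
s=r.sense();S=R.from_euler('xyz',s["tcp_rot"])*R.from_euler('xyz',[np.pi,0,np.pi/2]).inv()
L=s["eef_pos"]+S.apply([[-88,28,-62],[-88,-28,-62]])
print("lip pred",proj(w5,L).round())
im=cv2.imread("pics/w5.png").astype(int)
m=((im[...,2]>150)&(im[...,0]<80)).astype(np.uint8)
B=[[30,20,12],[54,20,12],[12,4,12],[12,-20,12]]
print("bead pred",proj(w5,panX(PAN,B)).round().tolist())
o3=np.array([[171,80],[192,80],[158,97],[160,120]]);o5=np.array([[73,159],[106,158],[54,178],[60,208]])
for w,o in((w5,[o5]),):
    f=lambda p:(proj(w5,panX([*p,.36],B))-o5).ravel()
    q=least_squares(f,PAN[:3],loss='soft_l1');print(q.x.round(3),q.fun.round(1))
E
python3 - <<'E'
import cv2,numpy as np
a=cv2.imread("pics/w5.png")[120:260,0:260]
g=cv2.cvtColor(a,cv2.COLOR_BGR2GRAY)
print([int(v) for v in g[:,60][0:140]])
E
```

```text
lip pred [[122. 163.]
 [132. 244.]]
bead pred [[72.0, 159.0], [104.0, 159.0], [52.0, 179.0], [58.0, 208.0]]
[ 4.3384e+02  1.3152e+01 -6.2000e-02] [ 0.8 -0.5 -0.9  0.1  0.2  0.9 -0.2 -0.4]
[134, 132, 135, 136, 135, 134, 134, 135, 135, 135, 133, 134, 132, 133, 131, 130, 115, 89, 66, 60, 62, 63, 63, 70, 91, 110, 118, 118, 113, 106, 99, 100, 100, 105, 104, 104, 104, 109, 107, 103, 105, 104, 103, 99, 98, 95, 89, 80, 82, 90, 94, 96, 99, 100, 106, 102, 106, 105, 104, 103, 105, 102, 102, 103, 105, 102, 101, 96, 92, 89, 83, 74, 65, 57, 67, 77, 88, 94, 97, 100, 102, 106, 107, 108, 110, 113, 114, 119, 121, 119, 116, 115, 116, 109, 108, 110, 105, 103, 102, 96, 89, 80, 71, 60, 62, 61, 62, 61, 57, 58, 62, 64, 64, 63, 64, 62, 80, 107, 115, 117, 114, 97, 90, 87, 86, 82, 81, 82, 79, 82, 79, 78, 77, 78, 77, 79, 77, 78, 78, 75]
```

```bash
sed -i 's/^PAN=.*/PAN=[433.8,13.1,-.065,.36]/' h.py; python3 - <<'E'
from h import *
for l in ([86,0,25],[86,0,6],[86,0,3],[86,0,0],[2,0,2]): print(l,delta(panX(PAN,l),PAN[2],.38))
E
```

```text
[86, 0, 25] (array([ 12.1,   1.8, -32.4]), array([ 0.   , -0.002,  0.009]))
[86, 0, 6] (array([ 18.8,   1.3, -50.2]), array([ 0.   , -0.002,  0.009]))
[86, 0, 3] (array([ 19.9,   1.3, -53. ]), array([ 0.   , -0.002,  0.009]))
[86, 0, 0] (array([ 20.9,   1.2, -55.8]), array([ 0.   , -0.002,  0.009]))
[2, 0, 2] (array([-58.2,   6.3, -83.5]), array([ 0.   , -0.002,  0.009]))
```

servo_tool:
  deltas:
    - {"x": 8, "y": 1.5, "z": -20, "rx": 0, "ry": 0, "rz": 0.008, "gripper": -1}
    - {"x": 14, "y": 1.5, "z": -38, "rx": 0, "ry": 0, "rz": 0.008, "gripper": -1}
    - {"x": 18.8, "y": 1.3, "z": -50, "rx": 0, "ry": 0, "rz": 0.008, "gripper": -1}
    - {"x": 19.9, "y": 1.3, "z": -53, "rx": 0, "ry": 0, "rz": 0.008, "gripper": -1}
    - {"x": 19.9, "y": 1.3, "z": -53, "rx": 0, "ry": 0, "rz": 0.008, "gripper": -1}
  newtons: 90

```text
clock: 9.95
eef_pos: [571.3, 5.5, 153.6]
tcp_rot: [2.765, 0.001, 1.508]
contact_force: [0.5, 0.1, -1.4]
opening: 0.177
grasp_force: 88.2
```

servo_tool:
  deltas:
    - {"x": 0.4, "y": 0, "z": -1, "rx": 0, "ry": 0, "rz": 0, "gripper": -1}
    - {"x": 0.7, "y": 0, "z": -2, "rx": 0, "ry": 0, "rz": 0, "gripper": -1}
  newtons: 90

```text
clock: 10.15
eef_pos: [572.5, 5.0, 152.6]
tcp_rot: [2.763, 0.001, 1.507]
contact_force: [-0.1, -0.1, -1.9]
opening: 0.172
grasp_force: 88.2
```

servo_tool:
  deltas:
    - {"x": 0.3, "y": 0, "z": -1, "rx": 0, "ry": 0, "rz": 0, "gripper": -1}
    - {"x": 0.3, "y": 0, "z": -1, "rx": 0, "ry": 0, "rz": 0, "gripper": -1}
  newtons: 90

```text
clock: 10.35
eef_pos: [572.5, 4.9, 151.0]
tcp_rot: [2.764, 0.001, 1.507]
contact_force: [0.7, 0.3, -1.1]
opening: 0.177
grasp_force: 88.2
```

servo_tool:
  deltas:
    - {"x": 0.3, "y": 0, "z": -1, "rx": 0, "ry": 0, "rz": 0, "gripper": -1}
    - {"x": 0.3, "y": 0, "z": -1, "rx": 0, "ry": 0, "rz": 0, "gripper": -1}
  newtons: 90

```text
clock: 10.55
eef_pos: [573.1, 4.9, 150.2]
tcp_rot: [2.763, 0.001, 1.507]
contact_force: [-1.4, -0.6, 4.0]
opening: 0.175
grasp_force: 89.0
```

```bash
cat >> h.py <<'E'
def st():
    s=r.sense();S=R.from_euler('xyz',s["tcp_rot"])*R.from_euler('xyz',[np.pi,0,np.pi/2]).inv()
    lip=s["eef_pos"]+S.apply([-88,0,-63]); P=panX(PAN,np.eye(3))-panX(PAN,[0,0,0])
    print(s["clock"],"F",s["contact_force"].round(1),"lip pan",(P@(lip-panX(PAN,[0,0,0]))).round(1),"world",lip.round(1),"rpy scoop",S.as_euler('ZYX').round(3),s["opening"].round(3) if hasattr(s["opening"],'round') else s["opening"])
E
python3 - <<'E'
from h import *
st()
E
```

```text
10.55 F [-1.4 -0.6  4. ] lip pan [86.1  0.7 -1.3] world [514.7   8.5  59.1] rpy scoop [-0.063 -0.378 -0.001] 0.17532978950332653
```

servo_tool:
  deltas:
    - {"x": -4, "y": 0.1, "z": -1.5, "rx": 0, "ry": 0, "rz": 0, "gripper": -1}
    - {"x": -9, "y": 0.3, "z": -3.3, "rx": 0, "ry": 0, "rz": 0, "gripper": -1}
    - {"x": -14, "y": 0.5, "z": -5.2, "rx": 0, "ry": 0, "rz": 0, "gripper": -1}
    - {"x": -19, "y": 0.7, "z": -7.1, "rx": 0, "ry": 0, "rz": 0, "gripper": -1}
    - {"x": -24, "y": 1, "z": -9, "rx": 0, "ry": 0, "rz": 0, "gripper": -1}
    - {"x": -28, "y": 1.2, "z": -10.5, "rx": 0, "ry": 0, "rz": 0, "gripper": -1}
  newtons: 90

```text
clock: 11.15
eef_pos: [545.8, 6.2, 140.3]
tcp_rot: [2.761, 0.0, 1.507]
contact_force: [1.5, 0.0, 6.2]
opening: 0.175
grasp_force: 88.9
```

```bash
python3 - <<'E'
from h import *
st()
E
```

```text
11.15 F [1.5 0.  6.2] lip pan [57.3  0.3 -1.1] world [487.7   9.9  49.1] rpy scoop [-0.063 -0.381 -0.   ] 0.17526301140233214
```

servo_tool:
  deltas:
    - {"x": -4, "y": 0.2, "z": -1.3, "rx": 0, "ry": 0, "rz": 0, "gripper": -1}
    - {"x": -8, "y": 0.4, "z": -2.8, "rx": 0, "ry": 0, "rz": 0, "gripper": -1}
    - {"x": -12, "y": 0.7, "z": -4.3, "rx": 0, "ry": 0, "rz": 0, "gripper": -1}
    - {"x": -16, "y": 1, "z": -5.8, "rx": 0, "ry": 0, "rz": 0, "gripper": -1}
    - {"x": -20, "y": 1.2, "z": -7.3, "rx": 0, "ry": 0, "rz": 0, "gripper": -1}
    - {"x": -24, "y": 1.5, "z": -8.8, "rx": 0, "ry": 0, "rz": 0, "gripper": -1}
  newtons: 90

```text
clock: 11.75
eef_pos: [521.4, 7.7, 131.0]
tcp_rot: [2.762, 0.0, 1.507]
contact_force: [1.6, 0.3, 5.3]
opening: 0.176
grasp_force: 88.9
```

```bash
python3 - <<'E'
from h import *
st(); im=r.grab_frame("wrist");cv2.imwrite("pics/w6.png",im)
E
```

```text
11.75 F [1.6 0.3 5.3] lip pan [30.9  0.1 -1.1] world [463.1  11.3  39.9] rpy scoop [-0.063 -0.379 -0.   ] 0.17628617443671546
```

View pics/w6.png

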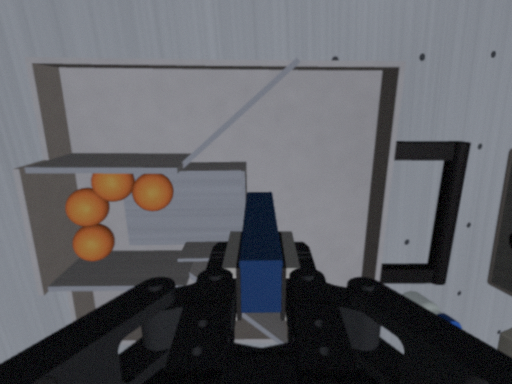

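One bead, at (153,191), is already on the bed, and the scoop is centred in the throat. I'll keep advancing to the end wall.

servo_tool:
  deltas:
    - {"x": -4, "y": 0.2, "z": -1.5, "rx": 0, "ry": 0, "rz": 0, "gripper": -1}
    - {"x": -8, "y": 0.4, "z": -2.9, "rx": 0, "ry": 0, "rz": 0, "gripper": -1}
    - {"x": -12, "y": 0.7, "z": -4.4, "rx": 0, "ry": 0, "rz": 0, "gripper": -1}
    - {"x": -16, "y": 1, "z": -5.9, "rx": 0, "ry": 0, "rz": 0, "gripper": -1}
    - {"x": -20, "y": 1.3, "z": -7.5, "rx": 0, "ry": 0, "rz": 0, "gripper": -1}
    - {"x": -23, "y": 1.5, "z": -8.6, "rx": 0, "ry": 0, "rz": 0, "gripper": -1}
  newtons: 90

```text
clock: 12.4
eef_pos: [497.9, 9.2, 122.1]
tcp_rot: [2.763, 0.001, 1.507]
contact_force: [1.2, 0.2, 4.1]
opening: 0.178
grasp_force: 88.9
```

```bash
python3 - <<'E'
from h import *
st()
E
```

```text
12.4 F [1.2 0.2 4.1] lip pan [ 5.7  0.1 -1.1] world [439.5  12.8  31. ] rpy scoop [-0.063 -0.378 -0.001] 0.17780079888842806
```

servo_tool:
  deltas:
    - {"x": -2, "y": 0.1, "z": -0.7, "rx": 0, "ry": 0, "rz": 0, "gripper": -1}
    - {"x": -3.5, "y": 0.2, "z": -1.2, "rx": 0, "ry": 0, "rz": 0, "gripper": -1}
    - {"x": -4.5, "y": 0.3, "z": -1.6, "rx": 0, "ry": 0, "rz": 0, "gripper": -1}
  newtons: 90

```text
clock: 12.7
eef_pos: [494.4, 9.5, 121.0]
tcp_rot: [2.761, 0.0, 1.507]
contact_force: [4.2, -1.1, 7.2]
opening: 0.173
grasp_force: 89.0
```

```bash
python3 - <<'E'
from h import *
st(); im=r.grab_frame("wrist");cv2.imwrite("pics/w7.png",im)
print([(np.round(d["box"]).tolist(),round(d["conf"],2)) for d in r.recognise("bead1","wrist")[:6]])
# nose-up about tail: keep lip near end wall
for th in (.5,.3,.1):
  pass
c0=panX(PAN,[0,0,0])
for rel in (.15,.36,.5,.62,.75): # rotation nose-up rel. to pan; tail bottom kept 2mm above floor, lip at x=3
    lip=[3,0,80*np.sin(rel)+1]
    print(rel,delta(panX(PAN,lip),-.063,.36-rel))
print('lift',delta(panX(PAN,[3,0,80*np.sin(.75)+1])+np.array([5,0,80]),-.063,.36-.75))
E
```

```text
12.7 F [ 4.2 -1.1  7.2] lip pan [ 2.2  0.2 -1. ] world [436.2  13.2  29.8] rpy scoop [-0.063 -0.38  -0.   ] 0.1725170598091661
[([114.0, 188.0, 46.0, 41.0], 0.98), ([153.0, 207.0, 39.0, 36.0], 0.73), ([123.0, 226.0, 38.0, 40.0], 0.65), ([141.0, 175.0, 39.0, 29.0], 0.63), ([124.0, 163.0, 160.0, 148.0], 0.44)]
0.15 (array([10.4, -0.8,  2.2]), array([0.011, 0.17 , 0.001]))
0.36 (array([19.8, -1.4,  0.4]), array([0.024, 0.379, 0.001]))
0.5 (array([24.1, -1.7, -3. ]), array([0.033, 0.519, 0.   ]))
0.62 (array([26.5, -1.8, -7.2]), array([0.041, 0.639, 0.   ]))
0.75 (array([ 27.8,  -1.9, -13.1]), array([0.049, 0.768, 0.   ]))
lift (array([32.8, -1.9, 66.9]), array([0.049, 0.768, 0.   ]))
```

View pics/w7.png

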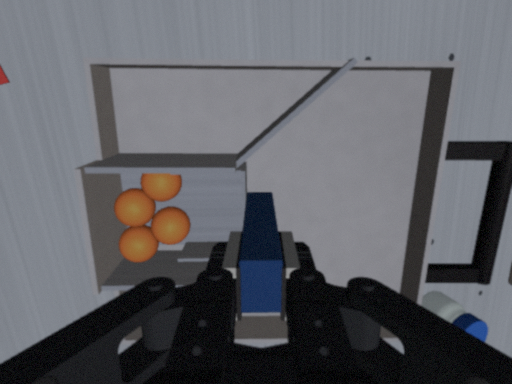

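All four beads are on the bed, at (135,208), (160,185), (171,226) and (139,244). I'll tilt the nose up slowly about the tail so they roll back.

servo_tool:
  deltas:
    - {"x": 6, "y": -0.4, "z": 1.9, "rx": 0.006, "ry": 0.1, "rz": 0, "gripper": -1}
    - {"x": 10.4, "y": -0.8, "z": 2.4, "rx": 0.011, "ry": 0.17, "rz": 0, "gripper": -1}
    - {"x": 13.8, "y": -1, "z": 2.2, "rx": 0.015, "ry": 0.24, "rz": 0, "gripper": -1}
    - {"x": 17, "y": -1.2, "z": 1.5, "rx": 0.02, "ry": 0.31, "rz": 0, "gripper": -1}
    - {"x": 19.8, "y": -1.4, "z": 0.6, "rx": 0.024, "ry": 0.38, "rz": 0, "gripper": -1}
    - {"x": 21.5, "y": -1.5, "z": -0.4, "rx": 0.028, "ry": 0.43, "rz": 0, "gripper": -1}
    - {"x": 23, "y": -1.6, "z": -1.2, "rx": 0.031, "ry": 0.48, "rz": 0, "gripper": -1}
    - {"x": 23, "y": -1.6, "z": -1.2, "rx": 0.031, "ry": 0.48, "rz": 0, "gripper": -1}
    - {"x": 23, "y": -1.6, "z": -1.2, "rx": 0.031, "ry": 0.48, "rz": 0, "gripper": -1}
    - {"x": 23, "y": -1.6, "z": -1.2, "rx": 0.031, "ry": 0.48, "rz": 0, "gripper": -1}
  newtons: 90

```text
clock: 13.8
eef_pos: [515.6, 7.8, 118.8]
tcp_rot: [-3.038, 0.0, 1.507]
contact_force: [1.7, -0.6, -2.5]
opening: 0.175
grasp_force: 88.8
```

```bash
python3 - <<'E'
from h import *
st(); im=r.grab_frame("wrist");cv2.imwrite("pics/w8.png",im)
b=[(np.round(d["box"]).tolist(),round(d["conf"],2)) for d in r.recognise("bead1","wrist")[:6]]
print(b)
s=r.sense();S=R.from_euler('xyz',s["tcp_rot"])*R.from_euler('xyz',[np.pi,0,np.pi/2]).inv()
c=cam("wrist")
for x,_ in b: # intersect with plane bed+12 (z=14 above underside)
    e,d=ray(c,(x[0]+x[2]/2,x[1]+x[3]/2)); e2=S.inv().apply(e-s["eef_pos"]);d2=S.inv().apply(d)
    p=e2+d2*((-63+14-e2[2])/d2[2]); print("scoop xy (bed frame)",(p[0]+48).round(1),p[1].round(1))
E
```

```text
13.8 F [ 1.7 -0.6 -2.5] lip pan [ 1.1 -0.2 37.2] world [421.7  13.7  65.2] rpy scoop [-0.063  0.103 -0.   ] 0.17478605426317387
[([148.0, 222.0, 39.0, 41.0], 0.88), ([144.0, 168.0, 44.0, 36.0], 0.85), ([200.0, 202.0, 38.0, 39.0], 0.69), ([116.0, 190.0, 45.0, 41.0], 0.68)]
scoop xy (bed frame) -11.8 -20.0
scoop xy (bed frame) -9.8 17.3
scoop xy (bed frame) 21.5 -5.7
scoop xy (bed frame) -28.0 1.6
```

Three beads sit forward: two at y ≈ ±18 touching the front edges of the side walls, and one at -28. More nose-up tilt inside the throat should roll them in.

servo_tool:
  deltas:
    - {"x": 1, "y": 0, "z": -1, "rx": 0.003, "ry": 0.05, "rz": 0, "gripper": -1}
    - {"x": 2, "y": -0.1, "z": -2, "rx": 0.006, "ry": 0.1, "rz": 0, "gripper": -1}
    - {"x": 3.5, "y": -0.2, "z": -3.5, "rx": 0.01, "ry": 0.16, "rz": 0, "gripper": -1}
    - {"x": 3.5, "y": -0.2, "z": -3.5, "rx": 0.01, "ry": 0.16, "rz": 0, "gripper": -1}
    - {"x": 3.5, "y": -0.2, "z": -3.5, "rx": 0.01, "ry": 0.16, "rz": 0, "gripper": -1}
    - {"x": 3.5, "y": -0.2, "z": -3.5, "rx": 0.01, "ry": 0.16, "rz": 0, "gripper": -1}
  newtons: 90

```text
clock: 14.5
eef_pos: [519.0, 7.6, 115.6]
tcp_rot: [-2.878, 0.0, 1.507]
contact_force: [0.2, 0.1, -1.4]
opening: 0.176
grasp_force: 88.9
```

```bash
cat >> h.py <<'E'
def beads():
    st(); im=r.grab_frame("wrist")
    b=r.recognise("bead1","wrist")[:6]
    s=r.sense();S=R.from_euler('xyz',s["tcp_rot"])*R.from_euler('xyz',[np.pi,0,np.pi/2]).inv(); c=cam("wrist")
    for q in b:
        x=q["box"]; e,d=ray(c,(x[0]+x[2]/2,x[1]+x[3]/2)); e2=S.inv().apply(e-s["eef_pos"]);d2=S.inv().apply(d)
        p=e2+d2*((-63+14-e2[2])/d2[2]); print("bed frame",(p[0]+48).round(1),p[1].round(1),np.round(x),round(q["conf"],2))
    return im
E
python3 - <<'E'
from h import *
cv2.imwrite("pics/w9.png",beads())
E
```

```text
14.5 F [ 0.2  0.1 -1.4] lip pan [ 1.8 -0.1 50.3] world [417.8  14.   77.7] rpy scoop [-0.063  0.263 -0.   ] 0.1762034159010536
bed frame 24.5 13.4 [202. 175.  42.  35.] 0.92
bed frame 1.2 15.3 [162. 170.  44.  38.] 0.85
bed frame 3.0 -10.0 [168. 209.  43.  38.] 0.73
```

```bash
python3 - <<'E'
from h import *
im=cv2.imread("pics/w9.png"); h=cv2.cvtColor(im,cv2.COLOR_BGR2HSV)
m=cv2.inRange(h,(4,140,70),(22,255,255))
n,_,s,c=cv2.connectedComponentsWithStats(m)
print([(s[i].tolist()) for i in range(1,n) if s[i,4]>30])
for y in range(165,270,5): print(y,''.join('#' if v else '.' for v in m[y,100:280:3]))
E
```

```text
[[166, 174, 77, 73, 4041]]
165 ............................................................
170 ............................................................
175 ........................#########....#########..............
180 .......................###########..###########.............
185 ......................############.#############............
190 ......................##########################............
195 .......................###########..############............
200 .......................###########...##########.............
205 .........................#######.......#####................
210 ...........................####.........####................
215 .........................#########....#########.............
220 ........................###########..###########............
225 .......................############.############............
230 .......................############.############............
235 ........................###########..######.................
240 .........................#########....#####.................
245 ...........................####.............................
250 ............................................................
255 ............................................................
260 ............................................................
265 ............................................................
```

All four beads sit 2×2 behind the side walls. I'll lift and carry them gently to the dish.

servo_tool:
  deltas:
    - {"x": 0, "y": 0, "z": 8, "rx": 0, "ry": 0.01, "rz": 0, "gripper": -1}
    - {"x": 0, "y": 0, "z": 24, "rx": 0, "ry": 0.03, "rz": 0, "gripper": -1}
    - {"x": 0, "y": 0, "z": 44, "rx": 0, "ry": 0.04, "rz": 0, "gripper": -1}
    - {"x": 0, "y": 0, "z": 64, "rx": 0, "ry": 0.04, "rz": 0, "gripper": -1}
    - {"x": 2, "y": 4, "z": 80, "rx": 0, "ry": 0.04, "rz": 0, "gripper": -1}
    - {"x": 6, "y": 14, "z": 86, "rx": 0, "ry": 0.04, "rz": 0, "gripper": -1}
    - {"x": 14, "y": 30, "z": 86, "rx": 0, "ry": 0.04, "rz": 0, "gripper": -1}
    - {"x": 25, "y": 52, "z": 86, "rx": 0, "ry": 0.04, "rz": 0, "gripper": -1}
    - {"x": 36, "y": 75, "z": 86, "rx": 0, "ry": 0.04, "rz": 0, "gripper": -1}
    - {"x": 47, "y": 98, "z": 86, "rx": 0, "ry": 0.04, "rz": 0, "gripper": -1}
  newtons: 90

```text
clock: 15.6
eef_pos: [567.0, 107.7, 200.6]
tcp_rot: [-2.837, 0.003, 1.508]
contact_force: [0.7, 0.2, -1.9]
opening: 0.172
grasp_force: 88.9
```

servo_tool:
  deltas:
    - {"x": 11, "y": 23, "z": 0, "rx": 0, "ry": 0, "rz": 0, "gripper": -1}
    - {"x": 22, "y": 46, "z": 0, "rx": 0, "ry": 0, "rz": 0, "gripper": -1}
    - {"x": 33, "y": 69, "z": 0, "rx": 0, "ry": 0, "rz": 0, "gripper": -1}
    - {"x": 44, "y": 92, "z": 0, "rx": 0, "ry": 0, "rz": 0, "gripper": -1}
    - {"x": 55, "y": 115, "z": 0, "rx": 0, "ry": 0, "rz": 0, "gripper": -1}
    - {"x": 66, "y": 138, "z": 0, "rx": 0, "ry": 0, "rz": 0, "gripper": -1}
    - {"x": 77, "y": 160, "z": 0, "rx": 0, "ry": 0, "rz": 0, "gripper": -1}
    - {"x": 86, "y": 180, "z": 0, "rx": 0, "ry": 0, "rz": 0, "gripper": -1}
    - {"x": 93, "y": 195, "z": 0, "rx": 0, "ry": 0, "rz": 0, "gripper": -1}
    - {"x": 97, "y": 203, "z": 0, "rx": 0, "ry": 0, "rz": 0, "gripper": -1}
  newtons: 90

```text
clock: 16.6
eef_pos: [663.4, 311.2, 199.8]
tcp_rot: [-2.836, 0.003, 1.509]
contact_force: [-0.5, 0.1, -2.4]
opening: 0.172
grasp_force: 88.9
```

```bash
python3 - <<'E'
from h import *
im=beads();cv2.imwrite("pics/w10.png",im)
print([(np.round(d["box"]).tolist(),round(d["conf"],2)) for d in r.recognise("dish","wrist")[:3]],proj(cam("wrist"),[[576,321,29],[576,321,61]]).round())
h=cv2.cvtColor(im,cv2.COLOR_BGR2HSV);print("orange",(cv2.inRange(h,(4,140,70),(22,255,255))>0).sum())
for z,p in((96,-.26),(74,0),(68,.06),(60,.2),(55,.35),(53,.45)): print(z,p,delta([566,321,z],-.063,p))
E
```

```text
16.6 F [-0.5  0.1 -2.4] lip pan [148.  312.   89.8] world [560.7 317.5 166.2] rpy scoop [-0.063  0.305 -0.003] 0.17232519454751904
bed frame 26.1 -8.6 [208. 210.  38.  31.] 0.69
bed frame 25.0 13.2 [204. 174.  40.  37.] 0.63
bed frame 3.8 -8.7 [172. 208.  38.  37.] 0.62
bed frame 173.4 -67.6 [419. 281.  56.  54.] 0.47
[([166.0, 92.0, 134.0, 128.0], 0.68)] [[230. 160.]
 [217. 166.]]
orange 4455
96 -0.26 (array([  3.8,   5.4, -66.2]), array([ 0.001, -0.045, -0.001]))
74 0 (array([ -9.4,   6.3, -63.5]), array([-0.015, -0.305, -0.   ]))
68 0.06 (array([-13.4,   6.5, -64.3]), array([-0.019, -0.365,  0.   ]))
60 0.2 (array([-23.7,   7.2, -61.2]), array([-0.028, -0.504,  0.   ]))
55 0.35 (array([-36.3,   8. , -56.1]), array([-0.037, -0.654,  0.001]))
53 0.45 (array([-45.5,   8.6, -52.4]), array([-0.044, -0.754,  0.001]))
```

servo_tool:
  deltas:
    - {"x": 1, "y": 2, "z": -15, "rx": 0, "ry": 0, "rz": 0, "gripper": -1}
    - {"x": 2, "y": 4, "z": -35, "rx": 0, "ry": 0, "rz": 0, "gripper": -1}
    - {"x": 4, "y": 5.4, "z": -55, "rx": 0, "ry": -0.03, "rz": 0, "gripper": -1}
    - {"x": 3.8, "y": 5.4, "z": -66, "rx": 0, "ry": -0.045, "rz": 0, "gripper": -1}
    - {"x": 0, "y": 5.6, "z": -65.5, "rx": -0.004, "ry": -0.12, "rz": 0, "gripper": -1}
    - {"x": -4, "y": 5.9, "z": -64.5, "rx": -0.009, "ry": -0.2, "rz": 0, "gripper": -1}
    - {"x": -9.4, "y": 6.3, "z": -63.5, "rx": -0.015, "ry": -0.305, "rz": 0, "gripper": -1}
    - {"x": -13.4, "y": 6.5, "z": -64.3, "rx": -0.019, "ry": -0.365, "rz": 0, "gripper": -1}
    - {"x": -17, "y": 6.8, "z": -63.3, "rx": -0.022, "ry": -0.41, "rz": 0, "gripper": -1}
    - {"x": -17, "y": 6.8, "z": -63.3, "rx": -0.022, "ry": -0.41, "rz": 0, "gripper": -1}
  newtons: 90

```text
clock: 17.75
eef_pos: [644.2, 314.7, 136.7]
tcp_rot: [3.037, 0.0, 1.508]
contact_force: [-0.7, -0.5, -2.2]
opening: 0.172
grasp_force: 88.9
```

```bash
python3 - <<'E'
from h import *
st()
for z,p in((60,.2),(55,.35),(53,.45)): print(z,p,delta([566,321,z],-.063,p))
E
```

```text
17.75 F [-0.7 -0.5 -2.2] lip pan [114.7 314.4  -5.9] world [563.5 319.8  64.8] rpy scoop [-0.063 -0.105 -0.   ] 0.17185677738293428
60 0.2 (array([-4.7,  1.7,  2.5]), array([-0.006, -0.095,  0.   ]))
55 0.35 (array([-17.3,   2.5,   7.7]), array([-0.015, -0.245,  0.   ]))
53 0.45 (array([-26.5,   3. ,  11.3]), array([-0.021, -0.345,  0.   ]))
```

servo_tool:
  deltas:
    - {"x": 0, "y": 0, "z": 0, "rx": 0, "ry": 0, "rz": 0, "gripper": -1}
    - {"x": -2, "y": 1, "z": 1, "rx": -0.003, "ry": -0.05, "rz": 0, "gripper": -1}
    - {"x": -4.7, "y": 1.7, "z": 2.5, "rx": -0.006, "ry": -0.095, "rz": 0, "gripper": -1}
    - {"x": -4.7, "y": 1.7, "z": 2.5, "rx": -0.006, "ry": -0.095, "rz": 0, "gripper": -1}
    - {"x": -11, "y": 2, "z": 5, "rx": -0.01, "ry": -0.17, "rz": 0, "gripper": -1}
    - {"x": -17.3, "y": 2.5, "z": 7.7, "rx": -0.015, "ry": -0.245, "rz": 0, "gripper": -1}
    - {"x": -17.3, "y": 2.5, "z": 7.7, "rx": -0.015, "ry": -0.245, "rz": 0, "gripper": -1}
    - {"x": -26.5, "y": 3, "z": 12, "rx": -0.021, "ry": -0.345, "rz": 0, "gripper": -1}
    - {"x": -26.5, "y": 3, "z": 12, "rx": -0.021, "ry": -0.345, "rz": 0, "gripper": -1}
    - {"x": -26.5, "y": 3, "z": 12, "rx": -0.021, "ry": -0.345, "rz": 0, "gripper": -1}
  newtons: 90

```text
clock: 18.75
eef_pos: [620.8, 318.4, 150.1]
tcp_rot: [2.692, -0.001, 1.508]
contact_force: [1.5, -0.9, -1.4]
opening: 0.177
grasp_force: 89.1
```

```bash
python3 - <<'E'
from h import *
im=beads();cv2.imwrite("pics/w11.png",im)
h=cv2.cvtColor(im,cv2.COLOR_BGR2HSV);m=cv2.inRange(h,(4,140,70),(22,255,255))
n,_,s,c=cv2.connectedComponentsWithStats(m);print([(s[i].tolist()) for i in range(1,n) if s[i,4]>30])
r.grab_frame("side");print([(np.round(d["box"]).tolist(),round(d["conf"],2)) for d in r.recognise("bead1","side")])
c=cam("wrist");print("dish",proj(c,[[576,321,41],[526,321,41]]).round().tolist())
E
```

```text
18.75 F [ 1.5 -0.9 -1.4] lip pan [116.4 316.8 -16.9] world [569.  321.8  55.1] rpy scoop [-0.063 -0.45   0.001] 0.1772796576980628
bed frame -67.3 -7.5 [ 56. 206.  41.  37.] 0.95
bed frame -19.7 34.4 [133. 154.  27.   9.] 0.75
bed frame -64.8 16.1 [ 52. 170.  45.  36.] 0.57
[[132, 154, 27, 7, 143], [53, 171, 43, 70, 2195]]
[([223.0, 241.0, 5.0, 2.0], 0.47)]
dish [[136.0, 199.0], [54.0, 214.0]]
```

servo_tool:
  deltas:
    - {"x": 0, "y": 0, "z": 15, "rx": 0, "ry": 0, "rz": 0, "gripper": -1}
    - {"x": 0, "y": 0, "z": 40, "rx": 0.01, "ry": 0.1, "rz": 0, "gripper": -1}
    - {"x": 30, "y": -15, "z": 70, "rx": 0.018, "ry": 0.22, "rz": 0, "gripper": -1}
    - {"x": 70, "y": -30, "z": 90, "rx": 0.022, "ry": 0.34, "rz": 0, "gripper": -1}
    - {"x": 100, "y": -55, "z": 90, "rx": 0.028, "ry": 0.45, "rz": 0, "gripper": -1}
    - {"x": 100, "y": -55, "z": 90, "rx": 0.028, "ry": 0.45, "rz": 0, "gripper": -1}
    - {"x": 100, "y": -55, "z": 90, "rx": 0.028, "ry": 0.45, "rz": 0, "gripper": -1}
  newtons: 90

```text
clock: 19.65
eef_pos: [721.5, 262.2, 239.9]
tcp_rot: [3.141, -0.002, 1.505]
contact_force: [-0.9, -0.2, -1.4]
opening: 0.171
grasp_force: 89.3
```

```bash
python3 - <<'E'
from h import *
st();c=cam("wrist")
im=r.grab_frame("wrist");cv2.imwrite("pics/w12.png",im)
for b in r.recognise("bead1","wrist"):
    x=b["box"];print(np.round(x),round(b["conf"],2),atz(c,(x[0]+x[2]/2,x[1]+x[3]/2),41).round())
h=cv2.cvtColor(im,cv2.COLOR_BGR2HSV);m=cv2.inRange(h,(4,140,70),(22,255,255))
n,_,s,q=cv2.connectedComponentsWithStats(m);print([(s[i].tolist()) for i in range(1,n) if s[i,4]>30])
E
```

```text
19.65 F [-0.9 -0.2 -1.4] lip pan [223.  267.5  72.9] world [633.8 268.1 176.8] rpy scoop [-0.066 -0.001  0.002] 0.17142553466567947
[106.  87.  27.  24.] 0.81 [585. 339.  41.]
[ 69. 119.  24.  23.] 0.75 [539. 311.  41.]
[106. 116.  27.  22.] 0.7 [580. 311.  41.]
[60. 93. 30. 25.] 0.66 [540. 336.  41.]
[[107, 85, 23, 23, 405], [61, 93, 28, 48, 903], [108, 115, 22, 22, 378], [306, 225, 33, 30, 550]]
```

View pics/w12.png

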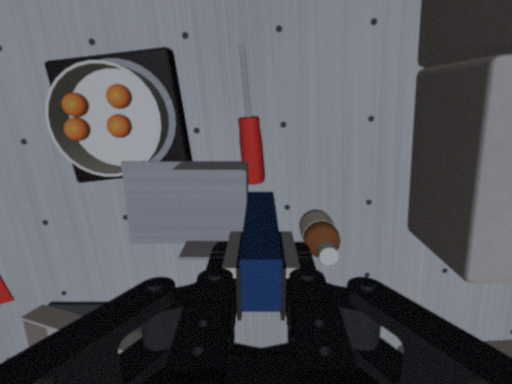

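All four beads are in the white dish, at (74,104), (118,96), (76,129) and (119,125). Next I move beside the blue bay to look at it from above.

servo_tool:
  deltas:
    - {"x": -7, "y": -42, "z": 0, "rx": 0, "ry": 0, "rz": 0, "gripper": -1}
    - {"x": -14, "y": -84, "z": 0, "rx": 0, "ry": 0, "rz": 0, "gripper": -1}
    - {"x": -21, "y": -126, "z": 0, "rx": 0, "ry": 0, "rz": 0.02, "gripper": -1}
    - {"x": -28, "y": -168, "z": 0, "rx": 0, "ry": 0, "rz": 0.04, "gripper": -1}
    - {"x": -35, "y": -210, "z": 0, "rx": 0, "ry": 0, "rz": 0.06, "gripper": -1}
    - {"x": -42, "y": -252, "z": 0, "rx": 0, "ry": 0, "rz": 0.08, "gripper": -1}
    - {"x": -49, "y": -294, "z": 0, "rx": 0, "ry": 0, "rz": 0.1, "gripper": -1}
    - {"x": -56, "y": -336, "z": 0, "rx": 0, "ry": 0, "rz": 0.12, "gripper": -1}
    - {"x": -63, "y": -378, "z": 0, "rx": 0, "ry": 0, "rz": 0.135, "gripper": -1}
    - {"x": -70, "y": -420, "z": 0, "rx": 0, "ry": 0, "rz": 0.135, "gripper": -1}
  newtons: 90

```text
clock: 20.75
eef_pos: [649.2, -156.2, 241.4]
tcp_rot: [3.138, -0.001, 1.645]
contact_force: [-0.2, -0.5, -0.6]
opening: 0.176
grasp_force: 89.4
```

servo_tool:
  deltas:
    - {"x": -7, "y": -42, "z": 0, "rx": 0, "ry": 0, "rz": 0, "gripper": -1}
    - {"x": -14, "y": -84, "z": 0, "rx": 0, "ry": 0, "rz": 0, "gripper": -1}
    - {"x": -21, "y": -126, "z": 0, "rx": 0, "ry": 0, "rz": 0, "gripper": -1}
    - {"x": -28, "y": -168, "z": 0, "rx": 0, "ry": 0, "rz": 0, "gripper": -1}
    - {"x": -30, "y": -190, "z": 0, "rx": 0, "ry": 0, "rz": 0, "gripper": -1}
    - {"x": -30, "y": -190, "z": 0, "rx": 0, "ry": 0, "rz": 0, "gripper": -1}
    - {"x": -30, "y": -190, "z": 0, "rx": 0, "ry": 0, "rz": 0, "gripper": -1}
  newtons: 90

```text
clock: 21.45
eef_pos: [620.3, -345.1, 240.7]
tcp_rot: [3.139, -0.002, 1.642]
contact_force: [0.5, -0.3, -0.2]
opening: 0.172
grasp_force: 89.3
```

```bash
python3 - <<'E'
from h import *
import pickle
st();c=cam("wrist");pickle.dump(c,open("pics/w13.pkl","wb"))
im=r.grab_frame("wrist");cv2.imwrite("pics/w13.png",im)
for k in("bay_blue","bay_yellow"): print(k,[(np.round(d["box"]).tolist(),round(d["conf"],2)) for d in r.recognise(k,"wrist")[:3]])
print("pred centre",proj(c,[[583,-267,3]]).round())
h=cv2.cvtColor(im,cv2.COLOR_BGR2HSV);m=cv2.inRange(h,(100,110,25),(130,255,255))
n,lab,s,q=cv2.connectedComponentsWithStats(m)
for i in range(1,n):
    if s[i,4]>60: print(s[i].tolist())
for y in range(0,200,5): print(y,''.join('#' if v else '.' for v in m[y,0:512:5]))
E
```

```text
21.45 F [ 0.5 -0.3 -0.2] lip pan [ 166.4 -357.1   94.9] world [ 532.7 -351.2  177.5] rpy scoop [ 0.072 -0.002  0.002] 0.17246399366783594
bay_blue [([157.0, 42.0, 136.0, 90.0], 0.69), ([0.0, 0.0, 132.0, 116.0], 0.15)]
bay_yellow [([0.0, 2.0, 131.0, 112.0], 0.74)]
pred centre [[232.  86.]]
[394, 0, 57, 41, 1954]
[157, 42, 137, 89, 2296]
[238, 193, 46, 156, 4917]
[326, 281, 22, 7, 101]
[380, 326, 25, 29, 305]
0 ................................................................................###########............
5 ................................................................................###########............
10 ...............................................................................############............
15 ...............................................................................###########.............
20 ...............................................................................###########.............
25 ...............................................................................##########..............
30 ..............................................
[... 2908 characters left out ...]
....................................................
170 .......................................................................................................
175 .......................................................................................................
180 .......................................................................................................
185 .......................................................................................................
190 .......................................................................................................
195 ..................................................#####................................................
```

Very clear. I'll fit the bay's outer rim (132×92 at z=12) from this mask, with the tab excluded.

```bash
python3 - <<'E'
from h import *
import pickle
from scipy.optimize import least_squares
c=pickle.load(open("pics/w13.pkl","rb"));im=cv2.imread("pics/w13.png")
h=cv2.cvtColor(im,cv2.COLOR_BGR2HSV);m=cv2.inRange(h,(100,110,25),(130,255,255))
m[:, :150]=0;m[:,300:]=0;m[140:]=0
L=[]
for x in range(180,280,10):
    y=np.where(m[:,x])[0]; L.append((0,x,y[0])); L.append((1,x,y[-1]))
for y in range(60,125,8): L.append((2,np.where(m[y])[0][-1],y))
for y in (50,54,58,122,126): L.append((3,np.where(m[y])[0][0],y))
P={k:np.array([atz(c,(a,b),12)[:2] for kk,a,b in L if kk==k]) for k in range(4)}
def f(p,full=False):
    ca,sa=np.cos(p[2]),np.sin(p[2]); out=[]
    for k in range(4):
        d=P[k]-p[:2]; u=d@[ca,sa]; v=d@[-sa,ca]
        out.append([v-46,-v-46,u-66,-u-66][k])
    return np.concatenate(out)
s=least_squares(f,[583,-267,.07],loss='soft_l1');print(s.x.round(3));i=0
for k in range(4): print(k,s.fun[i:i+len(P[k])].round(1));i+=len(P[k])
x,y,a=s.x
cen=np.array([x,y]); lip=cen-47.5*np.array([np.cos(a),np.sin(a)])
for z in (60,20,6,3): print(z,delta([*lip,z],a,0))
E
```

```text
[ 5.83224e+02 -2.68997e+02  6.90000e-02]
0 [-1.5 -1.5 -1.4 -1.4 -1.3 -1.3 -1.2 -1.2 -1.2 -1.1]
1 [-1.1 -1.1 -1.2 -1.2 -1.2 -1.3 -1.3 -1.3 -1.4 -2.5]
2 [-1.4 -1.1 -0.9 -0.7 -0.4 -0.2  0.1 -0.8 -0.5]
3 [-1.5 -1.2 -2.  -2.6 -2.3]
60 (array([   2.9,   78.4, -117.6]), array([-0.002,  0.002, -0.005]))
20 (array([   2.9,   78.4, -157.6]), array([-0.002,  0.002, -0.005]))
6 (array([   2.9,   78.4, -171.6]), array([-0.002,  0.002, -0.005]))
3 (array([   2.9,   78.4, -174.6]), array([-0.002,  0.002, -0.005]))
```

servo_tool:
  deltas:
    - {"x": 1.5, "y": 40, "z": -20, "rx": 0, "ry": 0, "rz": -0.003, "gripper": -1}
    - {"x": 3, "y": 78.4, "z": -50, "rx": -0.002, "ry": 0.002, "rz": -0.005, "gripper": -1}
    - {"x": 3, "y": 78.4, "z": -95, "rx": -0.002, "ry": 0.002, "rz": -0.005, "gripper": -1}
    - {"x": 3, "y": 78.4, "z": -130, "rx": -0.002, "ry": 0.002, "rz": -0.005, "gripper": -1}
    - {"x": 3, "y": 78.4, "z": -155, "rx": -0.002, "ry": 0.002, "rz": -0.005, "gripper": -1}
    - {"x": 3, "y": 78.4, "z": -165, "rx": -0.002, "ry": 0.002, "rz": -0.005, "gripper": -1}
    - {"x": 3, "y": 78.4, "z": -170, "rx": -0.002, "ry": 0.002, "rz": -0.005, "gripper": -1}
    - {"x": 3, "y": 78.4, "z": -172, "rx": -0.002, "ry": 0.002, "rz": -0.005, "gripper": -1}
    - {"x": 3, "y": 78.4, "z": -172, "rx": -0.002, "ry": 0.002, "rz": -0.005, "gripper": -1}
  newtons: 90

```text
clock: 22.5
eef_pos: [624.1, -268.4, 69.5]
tcp_rot: [3.14, 0.001, 1.637]
contact_force: [0.4, 0.5, -1.3]
opening: 0.173
grasp_force: 89.3
```

servo_tool:
  deltas:
    - {"x": 0, "y": 0, "z": -1, "rx": 0, "ry": 0, "rz": 0, "gripper": -1}
    - {"x": 0, "y": 0, "z": -1.5, "rx": 0, "ry": 0, "rz": 0, "gripper": -1}
  newtons: 90

```text
clock: 22.7
eef_pos: [623.8, -268.5, 67.7]
tcp_rot: [3.141, 0.001, 1.637]
contact_force: [0.0, 0.2, -1.5]
opening: 0.175
grasp_force: 89.3
```

```bash
python3 - <<'E'
from h import *
st()
E
```

```text
22.7 F [ 0.   0.2 -1.5] lip pan [ 104.  -280.2  -66.2] world [ 536.  -274.3    4.7] rpy scoop [ 0.066 -0.001 -0.001] 0.17450205441818156
```

servo_tool:
  deltas:
    - {"x": 0, "y": 1, "z": -1, "rx": 0, "ry": 0, "rz": 0, "gripper": -1}
    - {"x": 0, "y": 1, "z": -1.5, "rx": 0, "ry": 0, "rz": 0, "gripper": -1}
    - {"x": 0, "y": 1, "z": -1.5, "rx": 0, "ry": 0, "rz": 0, "gripper": -1}
  newtons: 90

```text
clock: 23.0
eef_pos: [623.8, -267.6, 66.4]
tcp_rot: [3.141, 0.001, 1.637]
contact_force: [-2.0, -0.8, 6.0]
opening: 0.179
grasp_force: 90.6
```

servo_tool:
  deltas:
    - {"x": 0, "y": 0, "z": -1, "rx": 0, "ry": 0, "rz": 0, "gripper": -1}
    - {"x": 0, "y": 0, "z": -1, "rx": 0, "ry": 0, "rz": 0, "gripper": -1}
  newtons: 90

```text
clock: 23.2
eef_pos: [623.9, -267.7, 66.3]
tcp_rot: [3.141, 0.001, 1.637]
contact_force: [-3.6, -0.1, 13.4]
opening: 0.174
grasp_force: 91.6
```

It is standing on the bay floor (66.3 = 63.2 + 3). I'll release and retreat.

servo_tool:
  deltas:
    - {"x": 0, "y": 0, "z": 1, "rx": 0, "ry": 0, "rz": 0, "gripper": -1}
    - {"x": 0, "y": 0, "z": 1, "rx": 0, "ry": 0, "rz": 0, "gripper": -0.3}
    - {"x": 0, "y": 0, "z": 1, "rx": 0, "ry": 0, "rz": 0, "gripper": 0}
    - {"x": 0, "y": 0, "z": 1, "rx": 0, "ry": 0, "rz": 0, "gripper": 0}
    - {"x": 0, "y": 0, "z": 1, "rx": 0, "ry": 0, "rz": 0, "gripper": 0}
    - {"x": 0, "y": 0, "z": 25, "rx": 0, "ry": 0, "rz": 0, "gripper": 0}
    - {"x": 0, "y": 0, "z": 65, "rx": 0, "ry": 0, "rz": 0, "gripper": 0}
    - {"x": 0, "y": 0, "z": 110, "rx": 0, "ry": 0, "rz": 0, "gripper": 0}
    - {"x": 0, "y": -40, "z": 155, "rx": 0, "ry": 0, "rz": 0, "gripper": 0}
    - {"x": 0, "y": -80, "z": 180, "rx": 0, "ry": 0, "rz": 0, "gripper": 0}
  newtons: 60

```text
clock: 24.2
eef_pos: [624.2, -341.0, 243.5]
tcp_rot: [3.14, 0.001, 1.639]
contact_force: [0.9, -0.3, 0.1]
opening: 0.501
grasp_force: 0.0
```

```bash
python3 - <<'E'
from h import *
from scipy.spatial.transform import Rotation as R
s=r.sense();print(s["clock"],s["eef_pos"],s["contact_force"],s["opening"])
c=cam("wrist");im=r.grab_frame("wrist");cv2.imwrite("pics/w14.png",im)
for k in("scoop_grip","bay_blue"): print(k,[(np.round(d["box"]).tolist(),round(d["conf"],2)) for d in r.recognise(k,"wrist")[:3]])
a=.066;t=np.array([623.9,-267.7]);Rz=np.array([[np.cos(a),-np.sin(a)],[np.sin(a),np.cos(a)]])
def sp(x,y,z): return [*(t+Rz@[x,y]),z]
print("grip top, grip foot, nose L/R",proj(c,[sp(0,0,103),sp(0,0,13),sp(-88,28,5),sp(-88,-28,5)]).round().tolist())
h=cv2.cvtColor(im,cv2.COLOR_BGR2HSV);m=cv2.inRange(h,(100,110,25),(130,255,255));g=cv2.cvtColor(im,cv2.COLOR_BGR2GRAY)
for y in range(30,200,5): print(y,''.join('#' if m[y,x] else ('+' if g[y,x]>80 else '.') for x in range(120,330,3)))
tp=r.grab_frame("top");print("beads top",[(np.round(d["box"]).tolist(),round(d["conf"],2)) for d in r.recognise("bead1","top")],[(np.round(d["box"]).tolist(),round(d["conf"],2)) for d in r.recognise("pan_handle","top")])
print("pan handle pred",proj(cam("top"),panX(PAN,[[232,45,18],[232,-45,18]])).round().tolist())
hh=cv2.cvtColor(tp,cv2.COLOR_BGR2HSV);mm=cv2.inRange(hh,(4,140,70),(20,255,255));n,_,ss,q=cv2.connectedComponentsWithStats(mm);print([ss[i].tolist() for i in range(1,n) if ss[i,4]>5])
gt=cv2.cvtColor(tp,cv2.COLOR_BGR2GRAY)
for y in range(150,172): print(y,' '.join('%3d'%v for v in gt[y,300:304]))
E
```

```text
24.2 [ 624.20776987 -341.04333985  243.4748017 ] [ 0.88793048 -0.32363207  0.0832954 ] 0.5012194057463447
scoop_grip [([185.0, 62.0, 93.0, 54.0], 0.66)]
bay_blue [([152.0, 42.0, 139.0, 92.0], 0.77)]
grip top, grip foot, nose L/R [[267.0, 91.0], [265.0, 92.0], [184.0, 65.0], [187.0, 118.0]]
30 +++++++++++++++++++++++++++++++++++++++++++++++++++++++++..+++++++++++
35 ++++++++++++++++++++++++++++++++++++++++++++++++++++++++++++++++++++++
40 ..++++++++++++++++++++++++++++++++++++++++++++++++++++++++++++++++++++
45 .+++++++++++++++++++++++++++++++++++++++++++++++++++++++++++++++++++++
50 .++++++++++++++..########################################+++++++++++++
55 .++++++++++++++##......................................##+++++++++++++
60 .++++++++++++++.#......................................##+++++++++++++
65 .++++++++++++++##......+.+.++++++.++.+++..+.++.........##+++++++++++++
70 .++++++++++.#####.....++++++++++++++++++++++++.........##+++++++++++++
75 .+++++++++++#####.....++++++++++++++++++++++++.........##+++++++++++++
80 ++++++++++++######....++++++++++++++++++++++++######...##+++++++++
[... 1828 characters left out ...]
, 7.0], 0.51), ([201.0, 193.0, 4.0, 6.0], 0.44)] [([393.0, 128.0, 31.0, 26.0], 0.7), ([264.0, 158.0, 64.0, 78.0], 0.61)]
pan handle pred [[287.0, 157.0], [317.0, 159.0]]
[[240, 118, 10, 8, 45], [190, 179, 6, 6, 30], [199, 180, 6, 6, 30], [191, 193, 14, 7, 64]]
150 126 127 126 126
151 127 127 125 127
152 126 126 126 125
153 125 126 125 126
154 126 126 127 126
155 102 102 103 105
156  41  41  40  48
157  20  20  20  23
158  24  26  27  26
159  68  67  68  63
160 110 111 110 105
161 128 126 126 128
162 131 131 129 129
163 119 131 131 131
164 106 130 132 130
165 114 130 131 130
166 130 131 131 130
167 132 130 130 131
168 111 111 113 114
169  82  86  85  86
170  97  93  93  91
171 121 119 118 113
```

```bash
python3 - <<'E'
from h import *
import pickle
w5=pickle.load(open("pics/w5.pkl","rb"))
for t in (.30,.33,.36):
    p=PAN[:3]+[t]; print(t,"w5",proj(w5,panX(p,[[232,45,18],[232,-45,18]])).round().tolist(),"side",proj(cam("side"),panX(p,[[232,45,18],[232,0,18],[232,-45,18]])).round(1).tolist())
im=r.grab_frame("side");g=cv2.cvtColor(im,cv2.COLOR_BGR2GRAY)
u,v=proj(cam("side"),panX(PAN,[[232,0,18]]))[0].round().astype(int)
print(u,v);
for y in range(v-9,v+10): print(y,' '.join('%3d'%k for k in g[y,u-9:u+10]))
E
```

```text
0.3 w5 [[333.0, 122.0], [328.0, 228.0]] side [[232.2, 155.2], [239.3, 146.9], [246.2, 138.9]]
0.33 w5 [[335.0, 123.0], [329.0, 231.0]] side [[232.8, 154.0], [240.0, 145.7], [246.9, 137.7]]
0.36 w5 [[337.0, 124.0], [330.0, 235.0]] side [[233.6, 152.9], [240.8, 144.5], [247.7, 136.5]]
241 145
136 141 145 146 145 145 145 146 145 148 147 145 145 137 109  54  21  20  60 107
137 145 143 142 146 144 148 144 143 147 144 147 141 108  64  24   8  11  22  55
138 142 144 144 146 144 143 147 146 142 148 143 124  73  27   9   8   6   9  19
139 145 142 144 146 148 147 146 146 144 143 125  85  35  13  16  37  37  20   8
140 142 146 145 147 148 145 149 144 143 130  86  36  13  10  44  93 101  64  29
141 143 143 142 147 145 146 147 143 131  90  42  10  13  37  90 130 140 125  80
142 147 144 146 142 146 143 145 131  94  48  16  10  40  86 127 145 149 148 131
143 144 143 148 145 145 142 132  89  47  17  12  37  85 129 147 144 147 148 147
144 145 144 145 144 142 134  89  47  21   8  34  86 129 146 150 146 148 150 152
145 143 145 146 144 134 104  53  19  10  29  75 130 147 147 147 146 143 148 148
146 144 144 144 138 107  61  25   6  20  68 126 146 146 145 145 148 147 148 147
147 141 145 142 124  74  27   8  20  52 106 143 148 145 146 145 147 148 149 146
148 143 144 124  81  36   8  13  45  98 133 144 146 146 148 148 150 149 150 149
149 140 129  83  37  16  10  37  90 134 144 145 146 146 143 146 149 149 150 148
150 130  90  43  17   9  26  77 127 145 148 145 144 146 145 149 149 146 148 148
151 106  51  16  10   7  35  91 132 146 146 144 146 146 148 148 150 148 146 146
152  95  47   7  10   8  21  50  93 126 141 143 149 145 147 149 147 148 147 134
153 122  88  56  29  18  11  20  40  74 107 134 145 150 149 147 147 146 130 108
154 137 132 119  87  50  20   8   9  27  54  89 130 150 150 146 146 131 104  98
```

The handle bar in the side view lies exactly where the 0.36 stop puts it (241,144). The scoop is flat in the blue bay and all four beads are in the dish, so I'm handing in.

```bash
python3 -c "
from rig import r
print(r.sign_off())"
```

```text
the job is handed in; nothing more can be done
None
```

I handed the job in at about 25 s: the pan is propped at its upper stop, all four beads are in the white dish, and the empty scoop stands flat in the blue bay. No verdict was returned.

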